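# Fetch the hand sander from under the loaded drip grate

## Robot

A 7-joint arm with a two-finger parallel gripper is mounted at the origin on the work surface. World frame = base frame: x ahead of the robot, y to its left, z up, the work surface at z = 0. Lengths are in m, angles in rad, forces in N, time in s.
With the tool pointing down it reaches from about 0.425 to 0.875 m from the base axis. Payload 4.7 kg.
Tool frame: the origin (TCP) lies at the very end of the fingers, on their centre line; the grasp point (between the pads) lies behind it (ctrl.tcp_to_grasp is the z of the grasp point in the tool frame, in m); z points along the fingers, y is the line along which they close (so a half turn about z gives the same grasp; the last joint's range is limited). The gripper opens to 87 mm and grips with 3 to 60 N. Pads are 19 mm wide; open, the fingers measure 117 mm over their backs; the gripper's body (75 mm by 190 mm) begins 51 mm behind the grasp point.
Start: joints at [-1.148, 0.321, -0.07, 1.45, 0.023, 1.371, -0.057], TCP at [0.258, 0.596, 0.2] pointing down, gripper open.
Joint ranges: [-2.86, 2.86], [-0.3, 2.09], [-1.38, 1.24], [0.06, 2.45], [-1.56, 4.7], [0.09, 2.05], [-2.69, 2.69]. Speed limits (rad/s): [2.57, 2.57, 3.14, 3.14, 3.14, 3.14, 3.14].

## Interface

Orientations are given as a rotation vector (axis times angle).
In Python, from bench import ctrl gives the robot as it stands.
- The arm moves only by the tool step_arm, never from a script. Its argument "targets" is a list of rows, each a list of 7 numbers: the shift along the world's x, y, z in cm, then the turn, a rotation vector about the world's x, y, z in degrees, then the opening, from 0 (shut) to 1 (fully open). A call has exactly 5 rows; each row shifts and turns the commanded pose from where the row before left it; what a row does not reach is not made up. A row lasts 1/12 s, in which the tool goes at most 41.7 mm and 7.16 degrees, less where a joint would pass 70% of its speed; a pose out of reach is approached as far as the arm can. A call with a gripper value outside its range is refused whole. The fingers move at their own pace and stop on an object; "force" is the grip in N (left out, the last holds). Time passes only in rows, so rows that do not move let the fingers close, or fill a call up. It gives the time, the measured TCP pose, the force, the opening and the grip force at its end, in the units of the state.
- ctrl.get_state(): the state, without advancing time (a new reading comes with each control period).
- ctrl.get_image(name): name is "scene" or "top" or "wrist"; returns (picture, depth): 420x560x3 uint8, red, green, blue; 420x560 float32, m along the optical axis (not along the pixel's ray), 0 where there is no reading.
- ctrl.camera_params(name): a dict with "intrinsics" (3x3 intrinsics, pixels), "rvec" (rotation vector, rad) and "tvec" (3), from world to camera coordinates, as OpenCV has them; the wrist camera has in their place "hand_eye" (4x4, takes a point from camera to tool coordinates, whose origin is the TCP and whose axes are the flange's). Camera axes: x right, y down, z forward; pixel columns grow to the right and rows downward; lengths in m; the calibration is good to about 2 mm. A picture is of the moment at which its call begins: read the wrist's pose just before it. camera_params takes no time and is no camera call.
- ctrl.close_job(): hands the job in; it is judged then, once.
The state is a dict: "time": time; "joint_positions": joint angles; "qd": joint speeds; "joint_torque": joint torques, N m; "position": TCP position; "tool_rot": TCP orientation; "ft_force": force on the tool from outside, world axes, zero at the start; "torque": the same for the moment, N m; "grip_width": opening from 0.0 (shut) to 1.0 (fully open); "grip_force": force on a finger pad.
Only numpy, scipy, OpenCV 4.12 (cv2) and the standard library are available. Lean on these libraries where they do the work, as an engineer would, in place of code of your own. Each camera call takes 0.05 s, during which the arm holds its last target. There are 200 camera calls.

## Task

The hand sander lies in the drip box, under the wire grate that the tin, the spray can and the jar stand on: clear these three, kept upright, onto the plywood side board, swing the grate up, and lay the sander flat in the shallow steel tray with its length along the tray's. Then lower the grate fully and stand the tin, the spray can and the jar back upright on it, each where it stood at the start. Leave the putty knife lying where it is in the box.

Things in the scene. Friction and masses are not known exactly. Their poses are not given: they have to be found in the camera images.
- box: grey drip box, fixed, 180 (x) x 310 (y) x 62 mm high, walls 6 mm, floor 5 mm thick, open on top and covered by the hinged wire grate. Origin: centre of its underside. The grate's hinge axis runs along the box's y at x = +85, z = 67 mm (the far rim as seen from the robot). The closed grate covers the whole box and its top surface lies 70 mm above the box's underside
- grate (a joint): angle of the grate: 0 = down flat on the box, grows as the near edge swings up about the far rim, stop at 1.7 rad. 0.35 kg, stiff hinge: it stays at any angle where it is left, so it must be pushed down to 0; about 5 N at the bar swings it. It is 175 mm from hinge to near edge, 6 mm thick, bars too close to reach through (the lower things only show between them)
- grate_bar (a point): middle of the grate's dark round grab bar, 10 mm thick, 110 mm long, parallel to the hinge. With the grate down it lies in front of the near edge, in the box frame at x = -118, y = 0, z = 95 mm; in the grate's plane 203 mm from the hinge axis and 28 mm above that plane. The bar is free all round and can be pinched from above across its length; it can turn between the fingers as the grate swings
- tin: squat steel tin with a paper band and a flat lid, standing on the grate: 62 mm diameter, 58 mm high plus a lid of 54 mm diameter up to 65 mm, about 0.35 kg. Origin: centre of its underside, z up
- spray: tall slim spray can, white and bare metal: 52 mm diameter up to 112 mm, then a shoulder and a nozzle cap of 34 mm diameter up to 140 mm, about 0.3 kg. Stands on the grate. Origin: centre of its underside, z up
- jar: amber jar with a black screw cap: 58 mm diameter up to 66 mm, shoulder, cap of 52 mm diameter from 75 to 92 mm, about 0.3 kg. Stands on the grate. Origin: centre of its underside, z up. The three containers stand in a row along the box's y, about 100 mm apart, in any order
- sander: wooden hand sanding block on the floor of the box, seen through the grate: cork-soled base 100 (x) x 58 (y) x 20 mm, on it a lengthwise grip ridge 80 (x) x 26 (y) mm from 20 to 46 mm height, about 0.18 kg. Origin: centre of its underside, x along its length. Lies left or right in the box
- knife: putty knife lying on the floor of the box on the other side, to be left there: 135 (x) x 50 (y) x 18 mm, steel blade to +x, wooden handle. Origin: about the middle of its length, at its underside
- board: plywood side board lying fixed on the bench, left or right of the box: 270 (x) x 150 (y) x 12 mm. Origin: centre of its underside; the top surface lies 12 mm above. Room for the three containers in a row along its x, 85 mm apart
- tray: shallow dark steel tray fixed on the bench on the other side of the box: outside 134 (x) x 92 (y) x 14 mm, walls 6 mm, floor 5 mm thick, inside 122 x 80 mm, so the sander fits in flat along its x with about 11 mm to spare all round. Origin: centre of its underside
There are look-alikes about, which are no part of the job. There is more than one size of the jar; the job needs the middle-sized.

How it is judged:
By the outcome, as a careful person would: the job done as asked, in the order asked, and still so for the second after the job is handed in, with the robot touching nothing.
It also fails if it takes over 144 s, if anything falls off the work surface, if the arm or the gripper's body presses on something with over 40 N, if the wrist force passes 120 N, or if a joint passes its speed limit or range.

## Working session

There is one attempt and no reset: what is moved stays moved. The work goes in short steps, Python scripts to look and compute and a tool call to move; the robot and the scene stay as the last step left them, time stands still between calls to the robot, and variables do not carry over. Pictures are saved under pics/ and viewed, at most 14 in all, crops included, and the job is handed in when it is done.

Besides the shell and the picture viewer there is one more tool, called as name(argument=value, ...) on one line, values as JSON. step_arm: Moves the arm, as the interface text tells. Its arguments: {"type":"object","properties":{"targets":{"type":"array"},"force":{"type":"number"}},"required":["targets"]}

```bash
mkdir -p pics; ls; cat > h.py <<'E'
import numpy as np, cv2
from scipy.spatial.transform import Rotation as R
from bench import ctrl
def cam(name):
    st=ctrl.get_state(); im,d=ctrl.get_image(name); p=ctrl.camera_params(name)
    K=np.array(p["intrinsics"])
    if name=="wrist":
        T=np.eye(4);T[:3,:3]=R.from_rotvec(st["tool_rot"]).as_matrix();T[:3,3]=st["position"]
        W=T@np.array(p["hand_eye"])
    else:
        C=np.eye(4);C[:3,:3]=R.from_rotvec(np.ravel(p["rvec"])).as_matrix();C[:3,3]=np.ravel(p["tvec"]);W=np.linalg.inv(C)
    return im,d,K,W
def save(name,fn):
    im,d,K,W=cam(name); cv2.imwrite(f"pics/{fn}.png",im[:,:,::-1]); np.savez(f"pics/{fn}.npz",im=im,d=d,K=K,W=W)
def load(fn):
    z=np.load(f"pics/{fn}.npz"); return z["im"],z["d"],z["K"],z["W"]
def pts(fn):
    im,d,K,W=load(fn); v,u=np.mgrid[:d.shape[0],:d.shape[1]]
    P=np.stack([(u-K[0,2])/K[0,0]*d,(v-K[1,2])/K[1,1]*d,d],-1)
    P=P@W[:3,:3].T+W[:3,3]; P[d==0]=np.nan; return P
def ray(fn,u,v,z):  # pixel onto plane z
    im,d,K,W=load(fn); r=W[:3,:3]@np.array([(u-K[0,2])/K[0,0],(v-K[1,2])/K[1,1],1]); c=W[:3,3]
    return c+r*(z-c[2])/r[2]
def proj(fn,p):
    im,d,K,W=load(fn); q=np.linalg.inv(W)@np.append(p,1); q=K@q[:3]; return q[:2]/q[2]
def crop(fn,u0,v0,u1,v1,s,out):
    im=cv2.imread(f"pics/{fn}.png")[v0:v1,u0:u1]; cv2.imwrite(f"pics/{out}.png",cv2.resize(im,None,fx=s,fy=s,interpolation=cv2.INTER_CUBIC))
E
python3 -c "
from h import *
save('top','top0');save('scene','sc0')
a=cv2.imread('pics/top0.png');print(ctrl.tcp_to_grasp,ctrl.get_state()['tool_rot'],ctrl.get_state()['time'])
cv2.imwrite('pics/top0b.png',cv2.resize(a,(800,600)))"
```

```text
pics
-0.0187 [-6.37479774e-01 -3.07592550e+00  2.72483930e-03] 0.1
```

View pics/top0b.png

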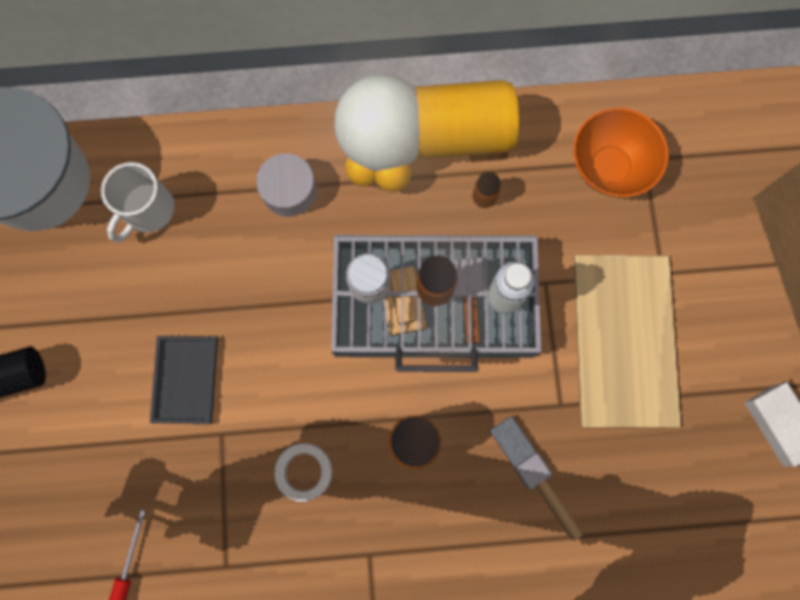

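View pics/sc0.png

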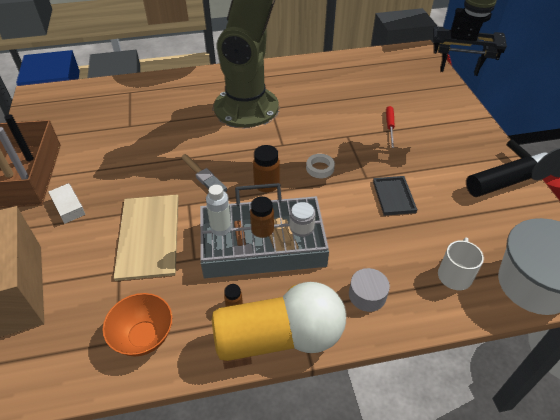

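Top view (800x600, image up is +x and left is +y):
- **On the grate:** tin (367,277), amber jar (437,279), spray (513,287).
- **In the box:** sander (405,300), knife (475,300).
- **Either side:** tray (185,380) on the left, board (628,340) on the right, grab bar (437,368) in front.
- **Look-alikes:** big jar (415,440), small jar (487,188), grey can (286,184), loose putty knife (530,470).

Next I measure these from the depth image.

```bash
cat > m0.py <<'E'
from h import *
P=pts('top0')
s=.7
def reg(u0,v0,u1,v1): return P[int(v0*s):int(v1*s),int(u0*s):int(u1*s)].reshape(-1,3)
def show(n,r,zlo,zhi,rect=False):
    q=reg(*r);q=q[(q[:,2]>zlo)&(q[:,2]<zhi)]
    (c,rad)=cv2.minEnclosingCircle(q[:,:2].astype(np.float32)); 
    print(n,len(q),'mean',q.mean(0).round(4),'circ',np.round(c,4),'d',round(2*rad,4),'zmed',np.median(q[:,2]).round(4), 'rect',cv2.minAreaRect(q[:,:2].astype(np.float32)*1000) if rect else '')
show('tinlid',(335,240,400,310),.128,.15)
show('jarcap',(405,240,470,310),.152,.175)
show('spraycap',(485,240,545,320),.2,.225)
show('bigjar',(380,400,450,475),.06,.3)
show('smalljar',(465,160,510,215),.045,.3)
show('graytin',(250,150,325,220),.03,.3)
show('grate',(320,225,555,360),.062,.078,True)
show('bar',(390,350,485,380),.08,.11,True)
show('board',(560,240,700,440),.007,.02,True)
show('tray',(140,325,230,435),.009,.02,True)
show('trayfl',(140,325,230,435),.002,.009,True)
show('sander',(380,255,430,340),.03,.056,True)
show('knife',(455,255,490,350),.01,.03,True)
E
python3 m0.py; python3 -c "
from h import *
crop('top0',220,155,395,275,4.5,'c1')"
```

```text
tinlid 607 mean [0.6159 0.0476 0.1341] circ [0.6166 0.0478] d 0.0615 zmed 0.1345 rect 
jarcap 537 mean [ 0.602  -0.0498  0.1615] circ [ 0.6026 -0.0498] d 0.0525 zmed 0.1616 rect 
spraycap 259 mean [ 0.5782 -0.1505  0.2093] circ [ 0.5794 -0.1513] d 0.0345 zmed 0.2095 rect 
bigjar 1080 mean [0.3777 0.0013 0.1153] circ [0.3781 0.0008] d 0.075 zmed 0.1194 rect 
smalljar 275 mean [ 0.76   -0.1474  0.0618] circ [ 0.7621 -0.148 ] d 0.0407 zmed 0.0642 rect 
graytin 1284 mean [0.796  0.1676 0.0487] circ [0.7993 0.1688] d 0.0915 zmed 0.0495 rect 
grate 2682 mean [ 0.593  -0.051   0.0692] circ [ 0.5954 -0.0501] d 0.3549 zmed 0.0693 rect ((593.2437744140625, -49.69816589355469), (309.6846618652344, 184.63851928710938), 85.23580932617188)
bar 363 mean [ 0.4812 -0.0394  0.0964] circ [ 0.4881 -0.0409] d 0.1198 zmed 0.098 rect ((488.2707214355469, -41.208984375), (118.26425170898438, 29.279592514038086), 85.22455596923828)
board 8026 mean [ 0.5061 -0.3414  0.0121] circ [ 0.5088 -0.3425] d 0.3052 zmed 0.0121 rect ((508.6536560058594, -346.4707336425781), (204.5694122314453, 270.0516052246094), 85.00616455078125)
tray 806 mean [0.5026 0.3455 0.0128] circ [0.5045 0.3453] d 0.1622 zmed 0.0128 rect ((503.93658447265625, 345.5433654785156), (94.39149475097656, 134.16407775878906), 84.35562896728516)
trayfl 2185 mean [0.5049 0.346  0.0052] circ [0.5101 0.3468] d 0.2185 zmed 0.0053 rect ((507.393310546875, 346.671875), (139.37339782714844, 173.89920043945312), 87.95268249511719)
sander 345 mean [0.5935 0.0009 0.0497] circ [ 0.5924 -0.0053] d 0.0918 zmed 0.0511 rect ((594.7603759765625, -1.0844039916992188), (85.25008392333984, 52.308265686035156), 1.7981791496276855)
knife 705 mean [ 0.5997 -0.1073  0.0191] circ [ 0.5897 -0.1046] d 0.1473 zmed 0.0184 rect ((589.386962890625, -107.94127655029297), (52.42163848876953, 146.75677490234375), 84.59034729003906)
```

View pics/c1.png

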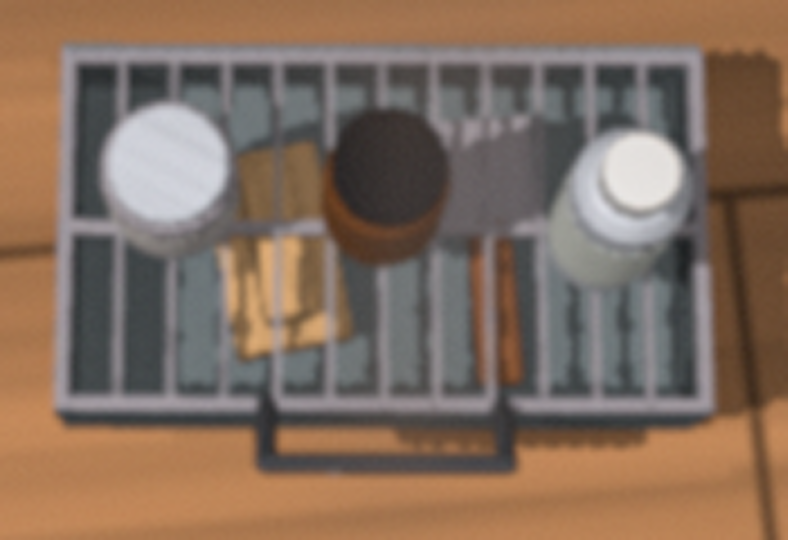

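The jar on the grate has a 52 mm cap at z 162, so it is the middle size. The big one is about 75 mm across and the small one 40 mm. I'll tighten the board and bar numbers now.

```bash
python3 - <<'E'
from h import *
P=pts('top0')
for n,c in dict(board=[(575,255),(668,255),(682,427),(582,427)]).items():
    q=np.array([ray('top0',u*.7,v*.7,.012)[:2] for u,v in c]); print(n,q.round(3).tolist(),q.mean(0))
q=P[int(350*.7):int(385*.7),int(380*.7):int(490*.7)].reshape(-1,3);q=q[(q[:,2]>.094)&(q[:,0]<.486)]
print('bar',q.mean(0),cv2.minAreaRect(q[:,:2].astype(np.float32)*1000))
q=P[225*7//10:345*7//10,320*7//10:555*7//10].reshape(-1,3);q=q[(q[:,2]>.066)&(q[:,2]<.075)]
print('grate',cv2.minAreaRect(q[:,:2].astype(np.float32)*1000))
# tall items on the way
m=P[...,2]>.1; n,l,s,c=cv2.connectedComponentsWithStats(m.astype(np.uint8))
for i in range(1,n):
    if s[i,4]>80: print(P[l==i].mean(0).round(3),np.nanmax(P[l==i][:,2]).round(3),s[i,4])
E
```

```text
board [[0.649, -0.281], [0.637, -0.428], [0.368, -0.408], [0.381, -0.256]] [ 0.50883163 -0.34318356]
bar [ 0.4780508  -0.04189324  0.09890441] ((477.7424011230469, -39.864112854003906), (116.90567779541016, 14.594101905822754), 89.09077453613281)
grate ((601.33740234375, -50.60394287109375), (309.1905517578125, 165.85736083984375), 85.21215057373047)
[ 0.858 -0.052  0.124] 0.153 5521
[0.845 0.531 0.126] 0.133 3682
[ 0.699 -0.588  0.117] 0.152 268
[0.613 0.047 0.131] 0.14 779
[ 0.597 -0.048  0.153] 0.167 742
[ 0.572 -0.146  0.18 ] 0.215 790
[0.378 0.001 0.12 ] 0.126 925
```

step_arm(targets=[[1.6,-3.7,0.3,0,0,-3.6,1],[1.6,-3.7,0.3,0,0,-3.6,1],[1.6,-3.7,0.3,0,0,-3.6,1],[1.6,-3.7,0.3,0,0,-3.6,1],[1.6,-3.7,0.3,0,0,-3.6,1]], force=25)

```text
time: 0.52
position: [0.3387, 0.4093, 0.2144]
tool_rot: [-1.115, -2.937, 0.001]
ft_force: [0.3, 0.1, 1.2]
grip_width: 1.0
grip_force: 0.0
```

step_arm(targets=[[1.6,-3.7,0.3,0,0,-3.6,1],[1.6,-3.7,0.3,0,0,-3.6,1],[1.6,-3.7,0.3,0,0,-3.6,1],[1.6,-3.7,0.3,0,0,-3.6,1],[1.6,-3.7,0.3,0,0,-3.6,1]])

```text
time: 0.93
position: [0.4186, 0.2243, 0.2297]
tool_rot: [-1.561, -2.726, 0.0]
ft_force: [1.2, 0.9, 0.5]
grip_width: 0.996
grip_force: 0.0
```

step_arm(targets=[[1.6,-3.7,0.3,0,0,-3.6,1],[1.6,-3.7,0.3,0,0,-3.6,1],[1.6,-3.7,0.3,0,0,-3.6,1],[1.6,-3.7,0.3,0,0,-3.6,1],[1.6,-3.7,0.3,0,0,-3.6,1]])

```text
time: 1.35
position: [0.4985, 0.0395, 0.2448]
tool_rot: [-1.968, -2.448, -0.0]
ft_force: [0.6, 0.4, -0.9]
grip_width: 0.998
grip_force: 0.0
```

step_arm(targets=[[1.6,-3.7,0.3,0,0,-3.6,1],[1.6,-3.7,0.3,0,0,-3.6,1],[1.6,-3.7,0.3,0,0,-3.6,1],[1.6,-3.7,0.3,0,0,-3.6,1],[0,0,0,0,0,0,1]])

```text
time: 1.77
position: [0.5631, -0.1166, 0.2569]
tool_rot: [2.268, 2.166, -0.006]
ft_force: [-1.5, -0.9, -0.4]
grip_width: 1.002
grip_force: 0.0
```

```bash
cat >> h.py <<'E'
def st():
    s=ctrl.get_state(); M=R.from_rotvec(s["tool_rot"]).as_matrix(); y=M[:,1]
    print('t',round(s["time"],2),'p',np.round(np.array(s["position"])*100,2),'yaw',round(np.degrees(np.arctan2(y[1],y[0])),1),'z',M[:,2].round(3),'F',np.round(s["ft_force"],1),'w',round(s["grip_width"]*87,1),'g',round(s["grip_force"],1),'q',np.round(s["joint_positions"],2))
E
cat > wr.py <<'E'
from h import *
import sys
st();save('wrist',sys.argv[1])
E
python3 wr.py w1
```

```text
t 1.77 p [ 56.31 -11.66  25.69] yaw -2.6 z [ 0.001 -0.007 -1.   ] F [-1.5 -0.9 -0.4] w 87.2 g 0.0 q [-0.41  0.15  0.64  1.58 -0.08  1.44  0.18]
```

View pics/w1.png

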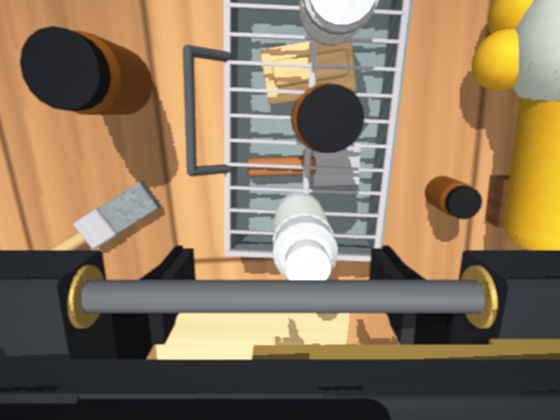

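The wrist view shows the spray cap (308,262), jar cap (330,118), tin (340,10), and the bar between (190,50) and (192,172). I'll cross-check the positions with wrist depth.

```bash
python3 - <<'E'
from h import *
P=pts('w1')
def f(n,u0,v0,u1,v1,lo,hi):
    q=P[v0:v1,u0:u1].reshape(-1,3);q=q[(q[:,2]>lo)&(q[:,2]<hi)].astype(np.float32)
    print(n,len(q),np.round(cv2.minEnclosingCircle(q[:,:2]),4) if 0 else cv2.minEnclosingCircle(q[:,:2]),np.median(q[:,2]),cv2.minAreaRect(q[:,:2]*1000))
f('spray',270,230,345,285,.2,.22)
f('jar',285,80,370,158,.155,.17)
f('tin',295,0,380,45,.13,.14)
f('bar',180,40,204,180,.09,.105)
f('grate',215,0,410,262,.066,.075)
E
```

```text
Traceback (most recent call last):
cv2.error: OpenCV(4.12.0) /io/opencv/modules/imgproc/src/shapedescr.cpp:201: error: (-215:Assertion failed) count >= 0 && (depth == CV_32F || depth == CV_32S) in function 'minEnclosingCircle'
```

```bash
python3 - <<'E'
from h import *
P=pts('w1')
def f(n,u0,v0,u1,v1,lo,hi):
    q=P[v0:v1,u0:u1].reshape(-1,3);q=q[(q[:,2]>lo)&(q[:,2]<hi)].astype(np.float32)
    if len(q)<5: return print(n,'none',np.nanmedian(P[v0:v1,u0:u1].reshape(-1,3),0))
    q=q[:,:2].copy(); print(n,len(q),cv2.minEnclosingCircle(q),cv2.minAreaRect(q*1000))
f('spray',270,230,345,285,.2,.22)
f('jar',285,80,370,158,.155,.17)
f('tin',295,0,380,45,.13,.14)
f('bar',180,40,204,180,.09,.105)
f('grate',215,0,410,262,.066,.075)
E
```

```text
spray 1474 ((0.5818749070167542, -0.1497153639793396), 0.017047647386789322) ((582.1091918945312, -146.30917358398438), (26.28072738647461, 33.25324630737305), 88.51371765136719)
jar 3640 ((0.6055499315261841, -0.04893982782959938), 0.025940272957086563) ((605.48974609375, -48.89521026611328), (50.529335021972656, 51.564552307128906), 87.6622085571289)
tin 1232 ((0.6191543340682983, 0.03936713933944702), 0.025076406076550484) ((618.7069702148438, 30.863662719726562), (17.607778549194336, 49.9494743347168), 86.98845672607422)
bar 1559 ((0.48387324810028076, -0.03897273540496826), 0.05984757840633392) ((484.5091247558594, -39.043792724609375), (119.4529800415039, 17.527881622314453), 84.00720977783203)
grate 8428 ((0.5947916507720947, -0.06982634961605072), 0.15785668790340424) ((592.6534423828125, -70.23033142089844), (265.32867431640625, 180.0669403076172), 84.9991226196289)
```

step_arm(targets=[[1.7,-3.3,0,0,0,-2.3,1],[0,0,0,0,0,0,1],[0,0,-3.6,0,0,0,1],[0,0,-3.6,0,0,0,1],[0,0,-3.0,0,0,0,1]])

```text
time: 2.23
position: [0.5786, -0.138, 0.1525]
tool_rot: [-2.297, -2.141, 0.0]
ft_force: [0.0, 0.0, 0.0]
grip_width: 0.999
grip_force: 0.0
```

step_arm(targets=[[0,0,0,0,0,0,1],[0,0,0,0,0,0,0.5],[0,0,0,0,0,0,0.4],[0,0,0,0,0,0,0.4],[0,0,0,0,0,0,0.4]])

```text
time: 2.65
position: [0.5809, -0.1397, 0.1572]
tool_rot: [2.297, 2.139, 0.004]
ft_force: [0.3, 0.0, 0.5]
grip_width: 0.782
grip_force: 0.0
```

```bash
python3 -c "
from h import *
st()"
```

```text
t 2.65 p [ 58.09 -13.97  15.72] yaw -4.1 z [ 0.004 -0.    -1.   ] F [0.3 0.  0.5] w 68.0 g 0.0 q [-0.35  0.26  0.65  1.67 -0.16  1.26  0.25]
```

step_arm(targets=[[0,-0.5,0,0,0,-0.7,0.8],[0,-0.5,-0.4,0,0,0,0.8],[0,0,-0.5,0,0,0,0.8],[0,0,0,0,0,0,0.8],[0,0,0,0,0,0,0.5]])

```text
time: 3.07
position: [0.5789, -0.1496, 0.1451]
tool_rot: [-2.313, -2.125, 0.001]
ft_force: [-0.6, 0.9, 0.3]
grip_width: 0.774
grip_force: 0.0
```

step_arm(targets=[[0,0,0,0,0,0,0.5],[0,0,0,0,0,0,0.5],[0,0,0,0,0,0,0.5],[0,0,0,0,0,0,0.5],[0,0,0,0,0,0,0.5]])

```text
time: 3.48
position: [0.5796, -0.1495, 0.1459]
tool_rot: [2.312, 2.126, 0.001]
ft_force: [-0.2, -0.4, -0.4]
grip_width: 0.585
grip_force: 25.0
```

```bash
python3 -c "
from h import *
st()"
```

```text
t 3.48 p [ 57.96 -14.95  14.59] yaw -4.8 z [ 0. -0. -1.] F [-0.2 -0.4 -0.4] w 50.9 g 25.0 q [-0.34  0.28  0.65  1.68 -0.18  1.25  0.27]
```

step_arm(targets=[[0,0,1.5,0,0,0,0.5],[0,0,1.5,0,0,0,0.5],[0.1,-1.5,0,0,0,-6,0.5],[0.1,-1.5,0,0,0,-6,0.5],[0.1,-1.5,0,0,0,-6,0.5]])

```text
time: 3.9
position: [0.5823, -0.1946, 0.1757]
tool_rot: [-2.62, -1.733, 0.0]
ft_force: [0.3, -0.7, -2.0]
grip_width: 0.585
grip_force: 25.0
```

step_arm(targets=[[0.1,-1.5,0,0,0,-6,0.5],[0.1,-1.5,0,0,0,-6,0.5],[0.1,-1.5,0,0,0,-6,0.5],[0.1,-1.5,0,0,0,-6,0.5],[0.1,-1.5,0,0,0,-6,0.5]])

```text
time: 4.32
position: [0.587, -0.2698, 0.1751]
tool_rot: [-2.979, -0.994, 0.002]
ft_force: [0.6, 0.0, -1.6]
grip_width: 0.591
grip_force: 25.0
```

step_arm(targets=[[0.1,-1.5,0,0,0,-6,0.5],[0.1,-1.5,0,0,0,-6,0.5],[0.1,-1.5,0,0,0,-6,0.5],[0.1,-1.5,0,0,0,-6,0.5],[0.1,-1.5,0,0,0,-6,0.5]])

```text
time: 4.73
position: [0.5922, -0.3447, 0.175]
tool_rot: [-3.135, -0.189, 0.002]
ft_force: [0.3, -0.1, -2.6]
grip_width: 0.585
grip_force: 25.0
```

step_arm(targets=[[0.1,-0.7,0,0,0,-6,0.5],[0,0,0,0,0,-6,0.5],[0,0,-1.5,0,0,0,0.5],[0,0,-1.5,0,0,0,0.5],[0,0,0,0,0,0,0.5]])

```text
time: 5.15
position: [0.5918, -0.3497, 0.1418]
tool_rot: [-3.136, 0.132, 0.009]
ft_force: [0.1, 0.8, -3.5]
grip_width: 0.59
grip_force: 25.0
```

```bash
python3 -c "
from h import *
st()"
```

```text
t 5.15 p [ 59.18 -34.97  14.18] yaw -94.8 z [-0.006  0.003 -1.   ] F [ 0.1  0.8 -3.5] w 51.3 g 25.0 q [-0.14  0.58  0.94  1.44 -0.47  1.36 -0.84]
```

step_arm(targets=[[0,0,-2,0,0,0,0.5],[0,0,-2,0,0,0,0.5],[0,0,-1.2,0,0,0,0.5],[0,0,-0.3,0,0,0,0.5],[0,0,0,0,0,0,0.5]])

```text
time: 5.57
position: [0.593, -0.3509, 0.09]
tool_rot: [-3.138, 0.132, 0.003]
ft_force: [0.3, 0.1, -1.7]
grip_width: 0.583
grip_force: 25.0
```

step_arm(targets=[[0,0,-0.1,0,0,0,0.5],[0,0,-0.1,0,0,0,0.5],[0,0,0,0,0,0,0.5],[0,0,0,0,0,0,0.5],[0,0,0,0,0,0,0.5]])

```text
time: 5.98
position: [0.5937, -0.3517, 0.0894]
tool_rot: [3.138, -0.132, 0.001]
ft_force: [-0.3, -0.1, -2.6]
grip_width: 0.587
grip_force: 25.0
```

```bash
python3 -c "
from h import *
st()"
```

```text
t 5.98 p [ 59.37 -35.17   8.94] yaw -94.8 z [ 0.001 -0.    -1.   ] F [-0.3 -0.1 -2.6] w 51.1 g 25.0 q [-0.13  0.62  0.91  1.5  -0.5   1.27 -0.82]
```

step_arm(targets=[[0,0,-0.1,0,0,0,0.5],[0,0,-0.1,0,0,0,0.5],[0,0,0,0,0,0,0.5],[0,0,0,0,0,0,0.5],[0,0,0,0,0,0,0.5]])

```text
time: 6.4
position: [0.5939, -0.352, 0.0879]
tool_rot: [3.138, -0.132, 0.002]
ft_force: [-1.1, -1.4, 7.0]
grip_width: 0.587
grip_force: 25.0
```

step_arm(targets=[[0,0,0,0,0,0,0.8],[0,0,0,0,0,0,0.8],[0,0,0,0,0,0,0.8],[0,0,1,0,0,0,0.8],[0,0,2,0,0,0,0.8]])

```text
time: 6.82
position: [0.5919, -0.3501, 0.1145]
tool_rot: [-3.137, 0.132, 0.008]
ft_force: [0.9, 0.8, 0.5]
grip_width: 0.784
grip_force: 0.0
```

```bash
python3 -c "
from h import *
st()"
```

```text
t 6.82 p [ 59.19 -35.01  11.45] yaw -94.8 z [-0.005  0.002 -1.   ] F [0.9 0.8 0.5] w 68.2 g 0.0 q [-0.14  0.6   0.92  1.47 -0.49  1.31 -0.83]
```

step_arm(targets=[[0,0,3.5,0,0,0,0.8],[0,0,3.5,0,0,0,0.9],[0,2,0.5,0,0,6,1],[0,2,0,0,0,6,1],[0,2,0,0,0,6,1]])

```text
time: 7.23
position: [0.5935, -0.2919, 0.1935]
tool_rot: [3.119, 0.366, 0.003]
ft_force: [-0.2, 0.6, -0.5]
grip_width: 0.974
grip_force: 0.0
```

step_arm(targets=[[0.1,2,0,0,0,6,1],[0.1,2,0,0,0,6,1],[0.1,2,0,0,0,6,1],[0.1,2,0,0,0,6,1],[0.1,2,0,0,0,6,1]])

```text
time: 7.65
position: [0.5983, -0.1908, 0.1924]
tool_rot: [2.918, 1.163, 0.001]
ft_force: [0.3, 0.1, -0.4]
grip_width: 1.001
grip_force: 0.0
```

step_arm(targets=[[0.1,2,0,0,0,6,1],[0.1,2,0,0,0,6,1],[0.1,2,0,0,0,6,1],[0.1,2,0,0,0,6,1],[0.1,2,0,0,0,6,1]])

```text
time: 8.07
position: [0.6034, -0.0908, 0.1924]
tool_rot: [2.518, 1.878, 0.001]
ft_force: [-0.0, 0.0, 0.6]
grip_width: 0.998
grip_force: 0.0
```

step_arm(targets=[[0.1,2,0,0,0,6,1],[0,2,0,0,0,6,1],[0,0,0,0,0,0,1],[0,0,0,0,0,0,1],[0,0,0,0,0,0,1]])

```text
time: 8.48
position: [0.6043, -0.053, 0.1922]
tool_rot: [2.315, 2.122, -0.001]
ft_force: [-0.5, 0.3, -0.2]
grip_width: 1.006
grip_force: 0.0
```

```bash
python3 -c "
from h import *
st()"
```

```text
t 8.48 p [60.43 -5.3  19.22] yaw -5.0 z [ 0.    -0.001 -1.   ] F [-0.5  0.3 -0.2] w 87.5 g 0.0 q [-0.49  0.26  0.64  1.6  -0.16  1.34  0.08]
```

step_arm(targets=[[0,0.3,0,0,0,0,1],[0,0,-3,0,0,0,1],[0,0,-3,0,0,0,1],[0,0,-3,0,0,0,1],[0,0,0,0,0,0,0.8]])

```text
time: 8.9
position: [0.5998, -0.0493, 0.096]
tool_rot: [-2.311, -2.119, 0.013]
ft_force: [-1.2, 0.5, -0.3]
grip_width: 0.974
grip_force: 0.0
```

step_arm(targets=[[0,0,0,0,0,0,0.6],[0,0,0,0,0,0,0.6],[0,0,0,0,0,0,0.6],[0,0,0,0,0,0,0.6],[0,0,0,0,0,0,0.6]])

```text
time: 9.32
position: [0.6049, -0.0486, 0.1035]
tool_rot: [2.313, 2.125, 0.002]
ft_force: [-1.4, 0.8, 5.8]
grip_width: 0.65
grip_force: 25.0
```

step_arm(targets=[[0,0,0,0,0,0,0.6],[0,0,0,0,0,0,0.6],[0,0,0,0,0,0,0.6],[0,0,0,0,0,0,0.6],[0,0,0,0,0,0,0.6]])

```text
time: 9.73
position: [0.605, -0.0487, 0.1035]
tool_rot: [2.312, 2.125, 0.002]
ft_force: [-2.1, -0.2, 7.4]
grip_width: 0.656
grip_force: 25.0
```

```bash
python3 -c "
from h import *
st()"
```

```text
t 9.73 p [60.5  -4.87 10.35] yaw -4.8 z [ 0.002  0.    -1.   ] F [-2.1 -0.2  7.4] w 57.1 g 25.0 q [-0.48  0.33  0.62  1.7  -0.21  1.17  0.12]
```

step_arm(targets=[[0,0,1.5,0,0,0,0.6],[0,0,2.5,0,0,0,0.6],[-1,-1.9,0,0,0,-6,0.6],[-1,-1.9,0,0,0,-6,0.6],[-1,-1.9,0,0,0,-6,0.6]])

```text
time: 10.15
position: [0.5741, -0.1059, 0.1419]
tool_rot: [2.62, 1.733, 0.0]
ft_force: [0.5, -1.0, -3.6]
grip_width: 0.652
grip_force: 25.0
```

step_arm(targets=[[-1,-2,0,0,0,-6,0.6],[-1,-2,0,0,0,-6,0.6],[-1,-2,0,0,0,-6,0.6],[-1,-2,0,0,0,-6,0.6],[-1,-2,0,0,0,-6,0.6]])

```text
time: 10.57
position: [0.5235, -0.2062, 0.1414]
tool_rot: [-2.98, -0.994, 0.0]
ft_force: [1.6, -0.2, -3.4]
grip_width: 0.653
grip_force: 25.0
```

step_arm(targets=[[-1,-2,0,0,0,-6,0.6],[-0.6,-2,0,0,0,-6,0.6],[0,-2,0,0,0,-6,0.6],[0,-2,0,0,0,-6,0.6],[0,-2,0,0,0,-6,0.6]])

```text
time: 10.98
position: [0.5083, -0.306, 0.1416]
tool_rot: [-3.135, -0.189, -0.001]
ft_force: [0.2, -0.7, -3.4]
grip_width: 0.651
grip_force: 25.0
```

step_arm(targets=[[0,-1.8,0,0,0,0,0.6],[0,0,0,0,0,0,0.6],[0,0,-3,0,0,0,0.6],[0,0,-3,0,0,0,0.6],[0,0,0,0,0,0,0.6]])

```text
time: 11.4
position: [0.5049, -0.3199, 0.0761]
tool_rot: [-3.13, -0.198, 0.014]
ft_force: [-1.3, 1.5, -3.7]
grip_width: 0.651
grip_force: 25.0
```

step_arm(targets=[[0,0,-2,0,0,0,0.6],[0,0,-1,0,0,0,0.6],[0,0,0,0,0,0,0.6],[0,0,0,0,0,0,0.6],[0,0,0,0,0,0,0.6]])

```text
time: 11.82
position: [0.5092, -0.3239, 0.0531]
tool_rot: [3.135, 0.197, 0.002]
ft_force: [-1.1, 0.4, -2.4]
grip_width: 0.649
grip_force: 25.0
```

```bash
python3 -c "
from h import *
st()"
```

```text
t 11.82 p [ 50.92 -32.39   5.31] yaw -82.8 z [ 0.002 -0.001 -1.   ] F [-1.1  0.4 -2.4] w 56.5 g 25.0 q [-0.2   0.46  0.9   1.77 -0.4   1.11 -0.61]
```

step_arm(targets=[[0,-1,0,0,0,-6,0.6],[0,-0.9,0,0,0,-6,0.6],[0,0,-0.3,0,0,0,0.6],[0,0,-0.2,0,0,0,0.6],[0,0,0,0,0,0,0.6]])

```text
time: 12.23
position: [0.5085, -0.3417, 0.0467]
tool_rot: [-3.138, 0.128, 0.001]
ft_force: [0.0, 0.4, -4.1]
grip_width: 0.653
grip_force: 25.0
```

step_arm(targets=[[0,0,-0.1,0,0,0,0.6],[0,0,-0.1,0,0,0,0.6],[0,0,-0.1,0,0,0,0.6],[0,0,0,0,0,0,0.6],[0,0,0,0,0,0,0.6]])

```text
time: 12.65
position: [0.509, -0.3418, 0.0456]
tool_rot: [-3.137, 0.13, -0.002]
ft_force: [-3.3, 4.0, 8.2]
grip_width: 0.655
grip_force: 25.0
```

```bash
python3 -c "
from h import *
st()"
```

```text
t 12.65 p [ 50.9  -34.18   4.56] yaw -94.7 z [ 0.001  0.002 -1.   ] F [-3.3  4.   8.2] w 57.0 g 25.0 q [-0.18  0.51  0.93  1.75 -0.45  1.12 -0.76]
```

step_arm(targets=[[0,0,0,0,0,0,0.8],[0,0,0,0,0,0,0.8],[0,0,0.5,0,0,0,0.8],[0,0,2.5,0,0,0,0.9],[0,0,3.5,0,0,0,1]])

```text
time: 13.07
position: [0.5066, -0.3411, 0.107]
tool_rot: [-3.137, 0.132, 0.009]
ft_force: [1.2, 0.2, -0.2]
grip_width: 0.872
grip_force: 0.0
```

step_arm(targets=[[0,0,3.5,0,0,0,1],[0,0,3.5,0,0,0,1],[0,2.6,0,0,0,6,1],[0,2.6,0,0,0,6,1],[0,2.6,0,0,0,6,1]])

```text
time: 13.48
position: [0.5086, -0.2647, 0.1799]
tool_rot: [3.119, 0.366, 0.003]
ft_force: [0.2, 0.4, 0.7]
grip_width: 0.998
grip_force: 0.0
```

step_arm(targets=[[1,2.6,0,0,0,6,1],[1,2.6,0,0,0,6,1],[1,2.6,0,0,0,6,1],[1,2.6,0,0,0,6,1],[1,2.6,0,0,0,6,1]])

```text
time: 13.9
position: [0.5589, -0.1334, 0.1794]
tool_rot: [2.918, 1.163, 0.002]
ft_force: [0.5, -0.6, -0.7]
grip_width: 0.995
grip_force: 0.0
```

step_arm(targets=[[1,2.6,0,0,0,6,1],[1,2.6,0,0,0,6,1],[1,2.6,0,0,0,6,1],[1,2.6,0,0,0,6,1],[1,2.6,0,0,0,6,1]])

```text
time: 14.32
position: [0.609, -0.0034, 0.1793]
tool_rot: [2.517, 1.879, 0.001]
ft_force: [1.0, 0.1, 0.0]
grip_width: 1.001
grip_force: 0.0
```

step_arm(targets=[[0.9,2.6,0,0,0,6,1],[0,2.6,0,0,0,6,1],[0,0,0,0,0,0,1],[0,0,0,0,0,0,1],[0,0,0,0,0,0,1]])

```text
time: 14.73
position: [0.6175, 0.0465, 0.179]
tool_rot: [2.314, 2.124, -0.001]
ft_force: [0.5, -0.9, -0.2]
grip_width: 0.999
grip_force: 0.0
```

```bash
python3 -c "
from h import *
st()"
```

```text
t 14.73 p [61.75  4.65 17.9 ] yaw -4.9 z [ 0.    -0.001 -1.   ] F [ 0.5 -0.9 -0.2] w 87.0 g 0.0 q [-0.63  0.3   0.63  1.58 -0.18  1.32 -0.06]
```

Descend to z 9.4, ending gently.

step_arm(targets=[[0,0.2,0,0,0,0,1],[0,0,-3,0,0,0,1],[0,0,-3,0,0,0,1],[0,0,-1.5,0,0,0,1],[0,0,-1,0,0,0,1]])

```text
time: 15.15
position: [0.6159, 0.0479, 0.0916]
tool_rot: [-2.315, -2.122, 0.004]
ft_force: [-0.2, 0.7, -0.3]
grip_width: 1.0
grip_force: 0.0
```

step_arm(targets=[[0,0,0,0,0,0,1],[0,0,0,0,0,0,0.65],[0,0,0,0,0,0,0.65],[0,0,0,0,0,0,0.65],[0,0,0,0,0,0,0.65]])

```text
time: 15.57
position: [0.6183, 0.0494, 0.0951]
tool_rot: [2.312, 2.125, 0.003]
ft_force: [-0.3, -0.3, -0.3]
grip_width: 0.782
grip_force: 0.0
```

step_arm(targets=[[0,0,0,0,0,0,0.65],[0,0,0,0,0,0,0.65],[0,0,0,0,0,0,0.65],[0,0,0,0,0,0,0.65],[0,0,0,0,0,0,0.65]])

```text
time: 15.98
position: [0.6179, 0.0495, 0.0947]
tool_rot: [2.312, 2.126, 0.002]
ft_force: [-0.7, 0.3, 4.8]
grip_width: 0.698
grip_force: 25.0
```

```bash
python3 -c "
from h import *
st()"
```

```text
t 15.98 p [61.79  4.95  9.47] yaw -4.8 z [ 0.001  0.    -1.   ] F [-0.7  0.3  4.8] w 60.7 g 25.0 q [-0.61  0.37  0.61  1.68 -0.22  1.16 -0.03]
```

step_arm(targets=[[0,0,1.5,0,0,0,0.65],[0,0,2.5,0,0,0,0.65],[-1.4,-2.4,0,0,0,-6,0.65],[-1.8,-2.4,0,0,0,-6,0.65],[-1.8,-2.4,0,0,0,-6,0.65]])

```text
time: 16.4
position: [0.5661, -0.0232, 0.1326]
tool_rot: [-2.62, -1.733, 0.003]
ft_force: [1.4, -1.3, -4.2]
grip_width: 0.698
grip_force: 25.0
```

step_arm(targets=[[-1.8,-2.4,0,0,0,-6,0.65],[-1.8,-2.4,0,0,0,-6,0.65],[-1.8,-2.4,0,0,0,-6,0.65],[-1.8,-2.4,0,0,0,-6,0.65],[-1.8,-2.4,0,0,0,-6,0.65]])

```text
time: 16.82
position: [0.4753, -0.1433, 0.1324]
tool_rot: [-2.979, -0.994, 0.003]
ft_force: [0.6, -0.6, -4.7]
grip_width: 0.705
grip_force: 25.0
```

step_arm(targets=[[-1.8,-2.4,0,0,0,-6,0.65],[-1.8,-2.4,0,0,0,-6,0.65],[-1.8,-2.4,0,0,0,-6,0.65],[0,-2.4,0,0,0,-6,0.65],[0,-2.4,0,0,0,-6,0.65]])

```text
time: 17.23
position: [0.4215, -0.2629, 0.1329]
tool_rot: [-3.133, -0.187, -0.0]
ft_force: [0.9, 0.1, -4.9]
grip_width: 0.703
grip_force: 25.0
```

step_arm(targets=[[0,-2.4,0,0,0,-6,0.65],[0,-2.4,0,0,0,-6,0.65],[0,-2.4,0,0,0,0,0.65],[0,0,0,0,0,0,0.65],[0,0,0,0,0,0,0.65]])

```text
time: 17.65
position: [0.4217, -0.3357, 0.1327]
tool_rot: [3.138, -0.138, -0.005]
ft_force: [-0.2, 1.1, -4.7]
grip_width: 0.699
grip_force: 25.0
```

```bash
python3 -c "
from h import *
st()"
```

```text
t 17.65 p [ 42.17 -33.57  13.27] yaw -95.0 z [-0.003 -0.001 -1.   ] F [-0.2  1.1 -4.7] w 60.9 g 25.0 q [-0.32  0.21  1.05  1.84 -0.19  1.2  -0.86]
```

Down 9.6 to z 3.67, then release.

step_arm(targets=[[0,0,-3,0,0,0,0.65],[0,0,-3,0,0,0,0.65],[0,0,-2,0,0,0,0.65],[0,0,-1,0,0,0,0.65],[0,0,-0.3,0,0,0,0.65]])

```text
time: 18.07
position: [0.4221, -0.3322, 0.0385]
tool_rot: [-3.136, 0.13, 0.006]
ft_force: [0.1, 0.6, -3.7]
grip_width: 0.698
grip_force: 25.0
```

step_arm(targets=[[0,0,0,0,0,0,0.65],[0,0,-0.1,0,0,0,0.65],[0,0,-0.1,0,0,0,0.65],[0,0,-0.1,0,0,0,0.65],[0,0,0,0,0,0,0.65]])

```text
time: 18.48
position: [0.424, -0.3347, 0.0384]
tool_rot: [3.139, -0.132, 0.002]
ft_force: [-0.3, 0.2, -3.9]
grip_width: 0.696
grip_force: 25.0
```

```bash
python3 -c "
from h import *
st()"
```

```text
t 18.48 p [ 42.4  -33.47   3.84] yaw -94.8 z [ 0.001 -0.    -1.   ] F [-0.3  0.2 -3.9] w 60.5 g 25.0 q [-0.22  0.35  0.98  1.94 -0.34  1.03 -0.75]
```

step_arm(targets=[[0,0,-0.1,0,0,0,0.65],[0,0,-0.1,0,0,0,0.65],[0,0,0,0,0,0,0.65],[0,0,0,0,0,0,0.65],[0,0,0,0,0,0,0.85]])

```text
time: 18.9
position: [0.4239, -0.3349, 0.0365]
tool_rot: [3.139, -0.132, 0.002]
ft_force: [0.8, 0.4, 0.4]
grip_width: 0.727
grip_force: 0.0
```

step_arm(targets=[[0,0,0,0,0,0,0.85],[0,0,0,0,0,0,0.85],[0,0,1.5,0,0,0,0.85],[0,0,3,0,0,0,0.85],[0,0,3,0,0,0,0.85]])

```text
time: 19.32
position: [0.4224, -0.3344, 0.1108]
tool_rot: [3.139, -0.133, -0.004]
ft_force: [1.0, -0.4, 0.8]
grip_width: 0.849
grip_force: 0.0
```

step_arm(targets=[[0,0,3,0,0,0,0.35],[0,2,0.8,0,0,6,0.35],[0.4,2,0,0,0,6,0.35],[0.4,2,0,0,0,6,0.35],[0.4,2,0,0,0,6,0.35]])

```text
time: 19.73
position: [0.4358, -0.254, 0.1492]
tool_rot: [3.096, 0.53, 0.003]
ft_force: [-0.3, -0.7, -1.1]
grip_width: 0.558
grip_force: 0.0
```

step_arm(targets=[[0.4,2,0,0,0,6,0.35],[0.4,2,0,0,0,6,0.35],[0.4,2,0,0,0,6,0.35],[0.4,2,0,0,0,6,0.35],[0.4,2,0,0,0,6,0.35]])

```text
time: 20.15
position: [0.4557, -0.1537, 0.1489]
tool_rot: [2.853, 1.314, 0.002]
ft_force: [0.9, -0.1, 0.5]
grip_width: 0.356
grip_force: 0.0
```

step_arm(targets=[[0.4,2,0,0,0,6,0.35],[0.4,2,0,0,0,6,0.35],[0.4,2,0,0,0,6,0.35],[0.4,2,0,0,0,6,0.35],[0.4,2,0,0,0,6,0.35]])

```text
time: 20.57
position: [0.4757, -0.0537, 0.1488]
tool_rot: [2.416, 2.008, 0.001]
ft_force: [0.6, 0.1, 0.5]
grip_width: 0.35
grip_force: 0.0
```

step_arm(targets=[[0,0,0,0,0,6,0.35],[0,0,0,0,0,0,0.35],[0,0,0,0,0,0,0.35],[0,0,0,0,0,0,0.35],[0,0,0,0,0,0,0.35]])

```text
time: 20.98
position: [0.4753, -0.0555, 0.1488]
tool_rot: [2.316, 2.122, 0.0]
ft_force: [0.7, -0.4, 0.2]
grip_width: 0.351
grip_force: 0.0
```

```bash
python3 wr.py w2; python3 -c "
from h import *
save('top','top2');P=pts('w2')
q=P.reshape(-1,3);q=q[(q[:,2]>.085)&(q[:,2]<.105)&(abs(q[:,1]+.04)<.07)&(abs(q[:,0]-.477)<.03)].astype(np.float32)
print(len(q));q=q[:,:2].copy();print(cv2.minAreaRect(q*1000) if len(q) else '')
P=pts('top2')
for n,c,r,lo,hi in [('spray',(.594,-.352),.04,.145,.16),('jar',(.509,-.342),.045,.095,.11),('tin',(.424,-.335),.045,.072,.082)]:
    q=P.reshape(-1,3);q=q[(np.hypot(q[:,0]-c[0],q[:,1]-c[1])<r)&(q[:,2]>lo)&(q[:,2]<hi)];print(n,len(q),q.mean(0) if len(q) else '')
"
```

```text
t 20.98 p [47.53 -5.55 14.88] yaw -5.0 z [ 0. -0. -1.] F [ 0.7 -0.4  0.2] w 30.5 g 0.0 q [-0.71 -0.05  0.76  1.95  0.03  1.22 -0.05]
2841
((487.9130554199219, -39.24907684326172), (119.34320831298828, 23.004871368408203), 84.77872467041016)
spray 223 [ 0.59117263 -0.35148554  0.1513537 ]
jar 518 [ 0.5073524  -0.34085107  0.10372056]
tin 550 [ 0.42221629 -0.33439943  0.07673202]
```

View pics/w2.png

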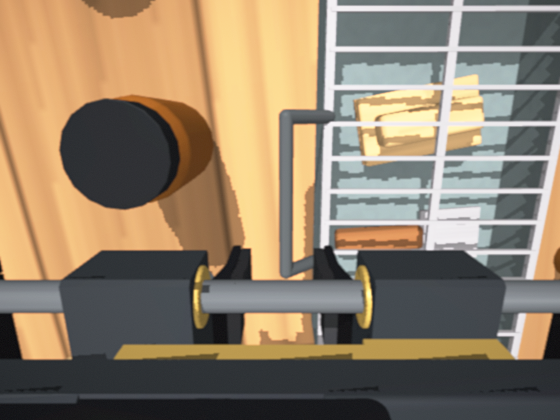

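The wrist view shows the bar from (286,118) to (290,270), its middle at about (287,195). All three containers stand on the board. Bar position:

```bash
python3 -c "
from h import *
for v in (135,165,195,225,250):
  a=ray('w2',287+ (v-195)*.02,v,.1);print(a.round(4),pts('w2')[v,282:294].round(4)[::3].tolist())
print(ctrl.get_state()['time'])"
```

```text
[0.4848 0.0045 0.1   ] [[0.4824, 0.0046, 0.0979], [0.4843, 0.0045, 0.0989], [0.4862, 0.0043, 0.0999], [0.4882, 0.004, 0.0975]]
[ 0.4835 -0.0149  0.1   ] [[0.4806, -0.0149, 0.0978], [0.4826, -0.0149, 0.0993], [0.4846, -0.0151, 0.099], [0.4866, -0.0155, 0.0976]]
[ 0.4822 -0.0351  0.1   ] [[0.4788, -0.0353, 0.0978], [0.4809, -0.035, 0.0999], [0.4829, -0.0355, 0.0985], [0.4849, -0.0359, 0.0975]]
[ 0.4808 -0.0563  0.1   ] [[0.4769, -0.0564, 0.0984], [0.479, -0.0564, 0.099], [0.4811, -0.0564, 0.0995], [0.4832, -0.0573, 0.0975]]
[ 0.4796 -0.0747  0.1   ] [[0.4753, -0.0752, 0.0976], [0.4774, -0.0748, 0.0993], [0.4795, -0.075, 0.0991], [0.4816, -0.076, 0.0972]]
21.0833
```

step_arm(targets=[[0.6,1.6,0,0,0,0,0.35],[0,0,0,0,0,0,0.35],[0,0,-2.5,0,0,0,0.35],[0,0,-2.5,0,0,0,0.35],[0,0,-1.5,0,0,0,0.35]], force=20)

```text
time: 21.5
position: [0.4805, -0.0379, 0.0819]
tool_rot: [-2.311, -2.126, 0.002]
ft_force: [0.1, -0.1, 0.1]
grip_width: 0.352
grip_force: 0.0
```

step_arm(targets=[[0,0,-0.7,0,0,0,0.35],[0,0,0,0,0,0,0.35],[0,0,0,0,0,0,0.35],[0,0,0,0,0,0,0.08],[0,0,0,0,0,0,0.08]])

```text
time: 21.92
position: [0.4825, -0.0384, 0.078]
tool_rot: [2.312, 2.125, 0.003]
ft_force: [0.4, -0.4, 0.6]
grip_width: 0.27
grip_force: 0.0
```

step_arm(targets=[[0,0,0,0,0,0,0.05],[0,0,0,0,0,0,0.05],[0,0,0,0,0,0,0.05],[0,0,0,0,0,0,0.05],[0,0,0,0,0,0,0.05]])

```text
time: 22.33
position: [0.4805, -0.0384, 0.0769]
tool_rot: [-2.312, -2.125, 0.002]
ft_force: [-3.8, 0.7, 5.1]
grip_width: 0.058
grip_force: 3.0
```

```bash
python3 -c "
from h import *
st()"
```

```text
t 22.33 p [48.05 -3.84  7.69] yaw -4.8 z [-0.002  0.001 -1.   ] F [-3.8  0.7  5.1] w 5.1 g 3.0 q [-0.71  0.07  0.77  2.03 -0.05  1.07 -0.  ]
```

step_arm(targets=[[0,0,0,0,0,0,0.0],[0,0,0,0,0,0,0.0],[0,0,0,0,0,0,0.0],[0,0,0,0,0,0,0.0],[0,0,0,0,0,0,0.0]])

```text
time: 22.75
position: [0.4804, -0.0383, 0.0773]
tool_rot: [-2.311, -2.124, 0.002]
ft_force: [-5.8, 1.3, 9.9]
grip_width: 0.003
grip_force: 4.9
```

```bash
python3 wr.py w3; python3 -c "
from h import *
save('scene','sc3'); crop('sc3',180,140,340,260,5,'c3')"
```

```text
t 22.75 p [48.04 -3.83  7.73] yaw -4.8 z [-0.002  0.001 -1.   ] F [-5.8  1.3  9.9] w 0.3 g 4.9 q [-0.71  0.07  0.77  2.03 -0.05  1.07 -0.  ]
```

View pics/c3.png

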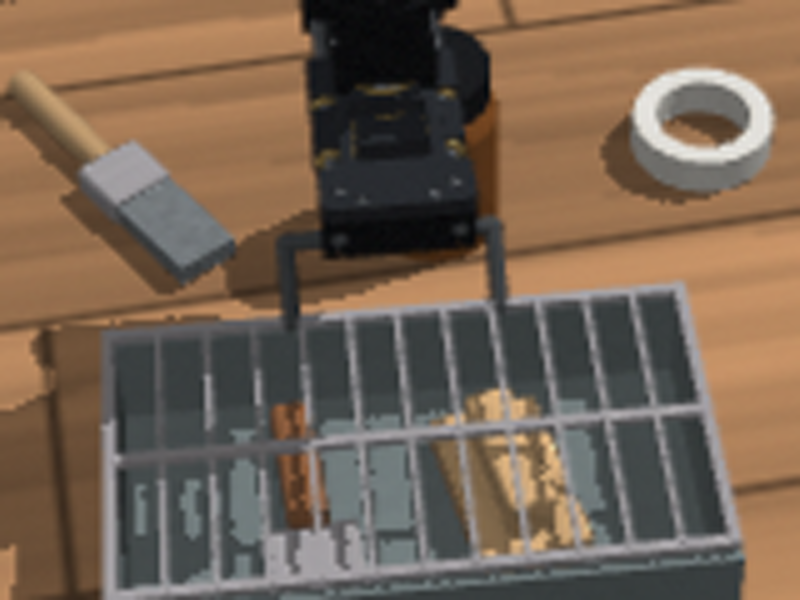

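View pics/w3.png

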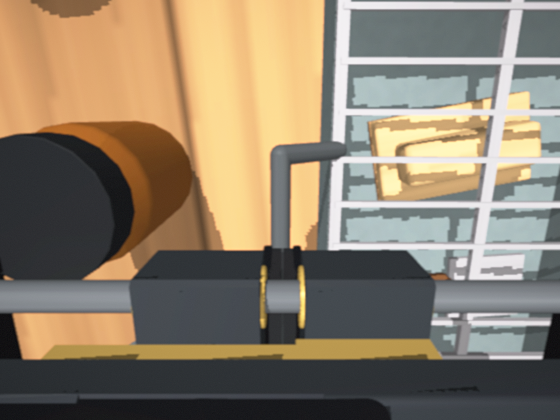

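```bash
python3 -c "
from h import *
for f in ('w3','sc3','sc0'):
  P=pts(f).reshape(-1,3)
  q=P[(P[:,2]>.08)&(P[:,2]<.14)&(P[:,0]>.45)&(P[:,0]<.52)&(abs(P[:,1]+.04)<.065)]
  print(f,len(q),np.percentile(q,[5,50,95],axis=0).round(4).tolist())
  for y in (-.09,.01):
    r=q[abs(q[:,1]-y)<.008]; print(y,r.mean(0) if len(r) else '',np.percentile(r,[5,95],axis=0).round(4).tolist() if len(r) else '')
"
```

```text
w3 3925 [[0.478, -0.0291, 0.085], [0.4852, -0.0095, 0.0985], [0.502, 0.0185, 0.1277]]
-0.09 [ 0.47849196 -0.08300369  0.09822719] [[0.4783, -0.0837, 0.0973], [0.4788, -0.0827, 0.0991]]
0.01 [0.4914652  0.01184765 0.09374245] [[0.4817, 0.0034, 0.0819], [0.5061, 0.0174, 0.0995]]
sc3 122 [[0.4716, -0.0978, 0.0812], [0.4869, -0.0806, 0.0932], [0.5039, 0.0184, 0.1026]]
-0.09 [ 0.48380051 -0.09235062  0.09217429] [[0.4706, -0.0975, 0.0813], [0.5008, -0.0838, 0.0995]]
0.01 [0.49467041 0.01352819 0.09226978] [[0.4838, 0.0096, 0.0812], [0.5063, 0.0177, 0.1039]]
sc0 235 [[0.4746, -0.0964, 0.0838], [0.4831, -0.0372, 0.098], [0.4999, 0.0172, 0.1032]]
-0.09 [ 0.48259105 -0.09230947  0.09384081] [[0.4725, -0.0976, 0.0832], [0.4938, -0.0841, 0.1022]]
0.01 [0.4924361  0.01207953 0.09297614] [[0.4805, 0.0042, 0.0817], [0.5078, 0.017, 0.1011]]
```

step_arm(targets=[[0,0,0,0,0,0,0.0],[0,0,0.5,0,0,0,0.0],[0.1,0,0.5,0,0,0,0.0],[0.1,0,0.5,0,0,0,0.0],[0.1,0,0.5,0,0,0,0.0]], force=30)

```text
time: 23.27
position: [0.485, -0.0386, 0.0974]
tool_rot: [2.312, 2.125, 0.001]
ft_force: [-0.4, -0.6, -0.2]
grip_width: 0.004
grip_force: 0.0
```

```bash
python3 wr.py w4; python3 -c "
from h import *
P=pts('w4').reshape(-1,3)
q=P[(P[:,2]>.08)&(P[:,2]<.14)&(P[:,0]>.45)&(P[:,0]<.52)&(P[:,1]>-.02)&(P[:,1]<.012)]
print(len(q),np.percentile(q,[5,50,95],axis=0).round(4).tolist())
P=pts('w4')[:240,320:].reshape(-1,3);q=P[(P[:,1]<.1)&(P[:,1]>0)&(P[:,2]>.06)&(P[:,0]<.55)];print(np.percentile(q,[5,50,95],axis=0).round(4).tolist())
"
```

```text
t 23.27 p [48.5  -3.86  9.74] yaw -4.8 z [ 0.001 -0.    -1.   ] F [-0.4 -0.6 -0.2] w 0.4 g 0.0 q [-0.72  0.05  0.77  2.   -0.04  1.11 -0.02]
1160 [[0.4799, -0.0182, 0.0903], [0.4848, -0.0023, 0.0981], [0.4942, 0.0113, 0.0997]]
[[0.5155, 0.0058, 0.0657], [0.5222, 0.0518, 0.0684], [0.5464, 0.0856, 0.0705]]
```

```bash
python3 -c "
from h import *
a=[cv2.resize(cv2.imread(f'pics/{f}.png')[130:330,190:370],None,fx=2.2,fy=2.2,interpolation=cv2.INTER_CUBIC) for f in ('w3','w4')]
cv2.imwrite('pics/c4.png',np.hstack(a))
for f in ('w2','w3','w4'):
  P=pts(f)[235:285,180:390].reshape(-1,3);q=P[np.isfinite(P[:,0])]
  r=load(f); print(f,[proj(f,p).round(0).tolist() for p in ((.481,-.0385,.0775),)], np.nanmin(r[1][235:285,250:320]))
"
```

```text
w2 [[285.0, 193.0]] 0.0
w3 [[280.0, 251.0]] 0.0
w4 [[273.0, 239.0]] 0.0
```

View pics/c4.png

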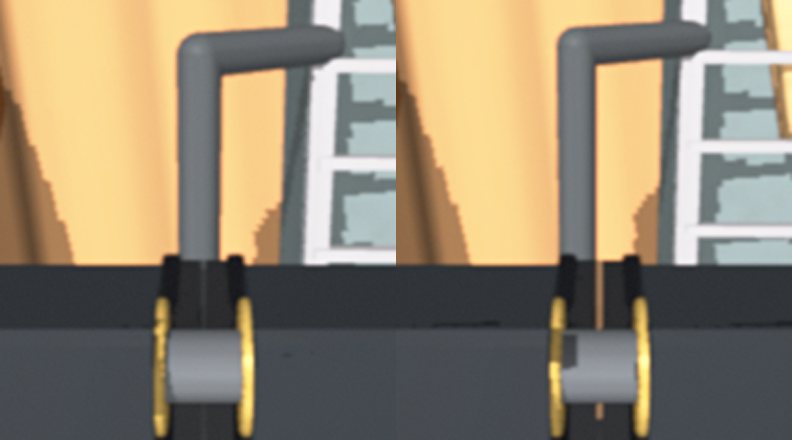

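The fingers shut to 0 without holding the bar. The reaction was upward, so the bar lay below the pads. I'll open, go about 9 mm deeper and close again with a check.

step_arm(targets=[[0,0,1.5,0,0,0,0.25],[-0.4,0,0,0,0,0,0.25],[0,0,0,0,0,0,0.25],[0,0,0,0,0,0,0.25],[0,0,0,0,0,0,0.25]], force=20)

```text
time: 23.73
position: [0.48, -0.0385, 0.1112]
tool_rot: [-2.313, -2.126, 0.001]
ft_force: [0.8, 0.2, 0.2]
grip_width: 0.228
grip_force: 0.0
```

step_arm(targets=[[0,0,-1.5,0,0,0,0.25],[0,0,-1.5,0,0,0,0.25],[0,0,-1,0,0,0,0.25],[0,0,0,0,0,0,0.25],[0,0,0,0,0,0,0.25]])

```text
time: 24.15
position: [0.4798, -0.0388, 0.0712]
tool_rot: [-2.313, -2.125, 0.003]
ft_force: [-0.5, 0.5, 0.0]
grip_width: 0.25
grip_force: 0.0
```

```bash
python3 -c "
from h import *
st()"
```

```text
t 24.15 p [47.98 -3.88  7.12] yaw -4.8 z [-0.002 -0.001 -1.   ] F [-0.5  0.5  0. ] w 21.7 g 0.0 q [-0.71  0.08  0.77  2.03 -0.06  1.05  0.  ]
```

step_arm(targets=[[0,0,0,0,0,0,0.1],[0,0,0,0,0,0,0.1],[0,0,0,0,0,0,0.08],[0,0,0,0,0,0,0.08],[0,0,0,0,0,0,0.08]])

```text
time: 24.57
position: [0.4795, -0.0384, 0.0722]
tool_rot: [-2.312, -2.125, 0.001]
ft_force: [-4.6, 0.5, 5.4]
grip_width: 0.101
grip_force: 20.0
```

```bash
python3 -c "
from h import *
st()"
```

```text
t 24.57 p [47.95 -3.84  7.22] yaw -4.8 z [-0.002  0.001 -1.   ] F [-4.6  0.5  5.4] w 8.7 g 20.0 q [-0.71  0.07  0.77  2.03 -0.06  1.06  0.  ]
```

The bar is held now (8.7 mm, 20 N), but near the pad's lower edge. I'll reseat it 5 mm deeper for margin.

step_arm(targets=[[0,0,0,0,0,0,0.18],[0,0,0,0,0,0,0.18],[0,0,-0.3,0,0,0,0.18],[0,0,-0.2,0,0,0,0.18],[0,0,0,0,0,0,0.18]])

```text
time: 24.98
position: [0.4803, -0.0386, 0.0663]
tool_rot: [2.313, 2.126, -0.001]
ft_force: [0.8, -0.1, -0.7]
grip_width: 0.18
grip_force: 0.0
```

step_arm(targets=[[0,0,0,0,0,0,0.08],[0,0,0,0,0,0,0.08],[0,0,0,0,0,0,0.05],[0,0,0,0,0,0,0.05],[0,0,0,0,0,0,0.05]], force=30)

```text
time: 25.4
position: [0.4795, -0.0385, 0.0665]
tool_rot: [-2.312, -2.125, 0.002]
ft_force: [-3.1, -0.5, 1.5]
grip_width: 0.103
grip_force: 30.0
```

```bash
python3 -c "
from h import *
st()"
```

```text
t 25.4 p [47.95 -3.85  6.65] yaw -4.8 z [-0.002  0.    -1.   ] F [-3.1 -0.5  1.5] w 9.0 g 30.0 q [-0.71  0.08  0.77  2.04 -0.07  1.05  0.01]
```

step_arm(targets=[[0.28,-0.02,1.03,0,0,0,0.05],[0.28,-0.02,1.03,0,0,0,0.05],[0.28,-0.02,1.03,0,0,0,0.05],[0.28,-0.02,1.03,0,0,0,0.05],[0.28,-0.02,1.03,0,0,0,0.05]])

```text
time: 25.82
position: [0.4933, -0.0397, 0.1186]
tool_rot: [-2.312, -2.125, 0.003]
ft_force: [-1.4, -0.5, -5.8]
grip_width: 0.105
grip_force: 30.0
```

step_arm(targets=[[0.54,-0.05,0.92,0,0,0,0.05],[0.54,-0.05,0.92,0,0,0,0.05],[0.54,-0.05,0.92,0,0,0,0.05],[0.54,-0.05,0.92,0,0,0,0.05],[0.54,-0.05,0.92,0,0,0,0.05]])

```text
time: 26.23
position: [0.519, -0.042, 0.1647]
tool_rot: [-2.31, -2.123, 0.006]
ft_force: [-6.0, 0.5, -2.6]
grip_width: 0.101
grip_force: 30.0
```

```bash
python3 -c "
from h import *
st()"
```

```text
t 26.23 p [51.9  -4.2  16.47] yaw -4.8 z [-0.006  0.001 -1.   ] F [-6.   0.5 -2.6] w 8.8 g 30.0 q [-0.71  0.07  0.78  1.84 -0.06  1.26  0.  ]
```

Held and swinging. I'll continue the arc to 90°.

step_arm(targets=[[0.76,-0.06,0.75,0,0,0,0.05],[0.76,-0.06,0.75,0,0,0,0.05],[0.76,-0.06,0.75,0,0,0,0.05],[0.76,-0.06,0.75,0,0,0,0.05],[0.76,-0.06,0.75,0,0,0,0.05]])

```text
time: 26.65
position: [0.5564, -0.0451, 0.2037]
tool_rot: [-2.309, -2.122, 0.007]
ft_force: [-10.7, -0.6, 6.5]
grip_width: 0.101
grip_force: 30.0
```

step_arm(targets=[[0.92,-0.08,0.53,0,0,0,0.05],[0.92,-0.08,0.53,0,0,0,0.05],[0.92,-0.08,0.53,0,0,0,0.05],[0.92,-0.08,0.53,0,0,0,0.05],[0.92,-0.08,0.53,0,0,0,0.05]])

```text
time: 27.07
position: [0.6056, -0.0495, 0.2313]
tool_rot: [2.313, 2.126, 0.001]
ft_force: [-5.2, 0.5, 1.2]
grip_width: 0.101
grip_force: 30.0
```

step_arm(targets=[[1.03,-0.09,0.27,0,0,0,0.05],[1.03,-0.09,0.27,0,0,0,0.05],[1.03,-0.09,0.27,0,0,0,0.05],[1.03,-0.09,0.27,0,0,0,0.05],[1.03,-0.09,0.27,0,0,0,0.05]])

```text
time: 27.48
position: [0.6577, -0.0541, 0.2441]
tool_rot: [2.311, 2.125, 0.0]
ft_force: [-3.0, -0.8, -2.2]
grip_width: 0.103
grip_force: 30.0
```

step_arm(targets=[[1.07,-0.09,0,0,0,0,0.05],[1.07,-0.09,0,0,0,0,0.05],[1.07,-0.09,0,0,0,0,0.05],[1.07,-0.09,0,0,0,0,0.05],[1.07,-0.09,0,0,0,0,0.05]])

```text
time: 27.9
position: [0.711, -0.0589, 0.2432]
tool_rot: [2.312, 2.125, -0.002]
ft_force: [-4.3, -1.6, -2.4]
grip_width: 0.099
grip_force: 30.0
```

step_arm(targets=[[0,0,0,0,0,0,0.05],[0,0,0,0,0,0,0.05],[0,0,0,0,0,0,0.2],[0,0,0,0,0,0,0.2],[0,0,0,0,0,0,0.2]])

```text
time: 28.32
position: [0.7103, -0.0571, 0.2424]
tool_rot: [-2.312, -2.127, -0.002]
ft_force: [-0.0, 0.2, 0.5]
grip_width: 0.187
grip_force: 0.0
```

```bash
python3 -c "
from h import *
st()"
```

```text
t 28.32 p [71.03 -5.71 24.24] yaw -4.8 z [ 0.001  0.001 -1.   ] F [-0.   0.2  0.5] w 16.2 g 0.0 q [-0.44  0.52  0.76  1.23 -0.35  1.52  0.18]
```

step_arm(targets=[[0,0,2,0,0,0,0.2],[0,0,3,0,0,0,0.3],[-2,0,0,0,0,0,0.5],[-3,0,0,0,0,0,0.5],[-3,0,0,0,0,0,0.5]])

```text
time: 28.73
position: [0.6297, -0.0577, 0.2919]
tool_rot: [2.311, 2.127, 0.0]
ft_force: [0.1, 0.5, 1.1]
grip_width: 0.42
grip_force: 0.0
```

step_arm(targets=[[-3,0,0,0,0,0,0.5],[-2,0,0,0,0,0,0.5],[0,0,0,0,0,0,0.5],[0,0,0,0,0,0,0.5],[0,0,0,0,0,0,0.5]])

```text
time: 29.15
position: [0.581, -0.0571, 0.2922]
tool_rot: [2.311, 2.127, 0.003]
ft_force: [-0.1, 0.3, 0.0]
grip_width: 0.498
grip_force: 0.0
```

```bash
python3 wr.py w5; cat > sand.py <<'E'
from h import *
P=pts('w5').reshape(-1,3)
for n,lo,hi in (('ridge',.044,.057),('base',.02,.03)):
    q=P[(P[:,2]>lo)&(P[:,2]<hi)&(P[:,0]>.53)&(P[:,0]<.665)&(P[:,1]>-.06)&(P[:,1]<.08)].astype(np.float32)
    print(n,len(q),np.median(q[:,2]),cv2.minAreaRect(q[:,:2].copy()*1000))
E
python3 sand.py
```

```text
t 29.15 p [58.1  -5.71 29.22] yaw -4.7 z [ 0.001  0.001 -1.   ] F [-0.1  0.3  0. ] w 43.3 g 0.0 q [-0.65  0.18  0.81  1.5  -0.13  1.52  0.08]
ridge 1508 0.05079568 ((600.5904541015625, 1.8611927032470703), (79.96879577636719, 25.944414138793945), 6.134119033813477)
base 2296 0.024958834 ((600.57421875, 1.8382377624511719), (100.07537078857422, 58.08715057373047), 6.335762977600098)
```

View pics/w5.png

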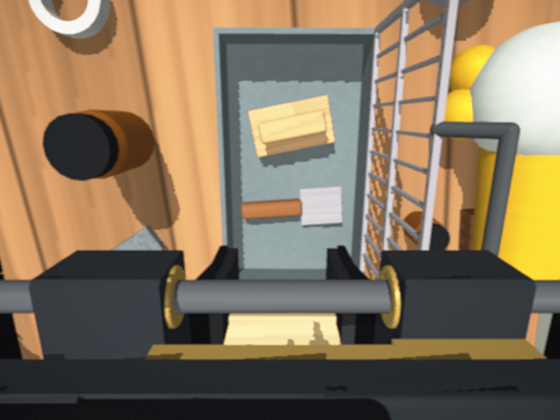

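The grate stands open (400,130). The sander (293,125) measures 100 x 58 mm, centre (0.600, 0.002), yaw 6.2°. The knife is at (290,207). I'll turn the gripper across the ridge and go down to it.

step_arm(targets=[[0.2,0.6,-0.5,0,0,6,0.5],[0.2,0.6,-0.5,0,0,6,0.5],[0.2,0.6,-0.5,0,0,6,0.5],[0.2,0.6,-0.5,0,0,6,0.5],[0.2,0.6,-0.5,0,0,6,0.5]])

```text
time: 29.62
position: [0.5914, -0.0277, 0.2659]
tool_rot: [1.677, 2.656, -0.002]
ft_force: [-0.4, 1.0, 0.4]
grip_width: 0.497
grip_force: 0.0
```

step_arm(targets=[[0.2,0.6,-0.5,0,0,6,0.5],[0.2,0.6,-0.5,0,0,6,0.5],[0.2,0.6,-0.5,0,0,6,0.5],[0.2,0.6,-0.5,0,0,6,0.5],[0.1,0.5,-0.5,0,0,6,0.5]])

```text
time: 30.03
position: [0.6004, 0.0016, 0.2407]
tool_rot: [-0.932, -3.0, 0.002]
ft_force: [0.0, -0.1, 0.5]
grip_width: 0.5
grip_force: 0.0
```

step_arm(targets=[[0,0,-1,0,0,6,0.5],[0,0,-1,0,0,6,0.5],[0,0,-1,0,0,6,0.5],[0,0,-1,0,0,6,0.5],[0,0,-1,0,0,6,0.5]])

```text
time: 30.45
position: [0.6002, 0.0009, 0.1905]
tool_rot: [-0.124, -3.138, 0.001]
ft_force: [0.1, -0.3, 0.4]
grip_width: 0.5
grip_force: 0.0
```

step_arm(targets=[[0,0,-2,0,0,6,0.5],[0,0,-2,0,0,5,0.5],[0,0,-2,0,0,0,0.5],[0,0,0,0,0,0,0.5],[0,0,0,0,0,0,0.5]])

```text
time: 30.87
position: [0.5991, 0.0008, 0.1304]
tool_rot: [0.168, -3.134, 0.001]
ft_force: [0.3, 0.4, 0.1]
grip_width: 0.501
grip_force: 0.0
```

```bash
python3 -c "
from h import *
st()"
```

```text
t 30.87 p [59.91  0.08 13.04] yaw 96.1 z [-0.003 -0.001 -1.   ] F [0.3 0.4 0.1] w 43.6 g 0.0 q [-0.51  0.28  0.56  1.69 -0.16  1.22  1.76]
```

step_arm(targets=[[0,0.1,-2.5,0,0,0,0.5],[0,0,-2.5,0,0,0,0.5],[0,0,-2.5,0,0,0,0.5],[0,0,-1.5,0,0,0,0.5],[0,0,-0.6,0,0,0,0.5]])

```text
time: 31.28
position: [0.5991, 0.0021, 0.0345]
tool_rot: [0.169, -3.135, 0.001]
ft_force: [-0.3, -0.3, -0.7]
grip_width: 0.501
grip_force: 0.0
```

step_arm(targets=[[0,0,0,0,0,0,0.5],[0,0,-0.2,0,0,0,0.5],[0,0,-0.2,0,0,0,0.5],[0,0,0,0,0,0,0.5],[0,0,0,0,0,0,0.5]])

```text
time: 31.7
position: [0.6002, 0.002, 0.0328]
tool_rot: [-0.169, 3.135, 0.001]
ft_force: [0.1, -0.5, 0.5]
grip_width: 0.496
grip_force: 0.0
```

```bash
python3 -c "
from h import *
st()"
```

```text
t 31.7 p [60.02  0.2   3.28] yaw 96.2 z [ 0.002  0.    -1.   ] F [ 0.1 -0.5  0.5] w 43.1 g 0.0 q [-0.49  0.38  0.53  1.78 -0.22  1.04  1.8 ]
```

step_arm(targets=[[0,0,-0.3,0,0,0,0.5],[0,0,-0.2,0,0,0,0.5],[0,0,0,0,0,0,0.5],[0,0,0,0,0,0,0.5],[0,0,0,0,0,0,0.5]])

```text
time: 32.12
position: [0.5994, 0.0019, 0.0268]
tool_rot: [-0.169, 3.137, 0.0]
ft_force: [-0.1, 0.2, -0.3]
grip_width: 0.5
grip_force: 0.0
```

step_arm(targets=[[0,0,-0.2,0,0,0,0.5],[0,0,-0.1,0,0,0,0.5],[0,0,0,0,0,0,0.5],[0,0,0,0,0,0,0.5],[0,0,0,0,0,0,0.5]])

```text
time: 32.53
position: [0.5994, 0.0019, 0.0238]
tool_rot: [-0.169, 3.137, 0.0]
ft_force: [-0.7, 0.8, -0.4]
grip_width: 0.501
grip_force: 0.0
```

step_arm(targets=[[0,0,-0.1,0,0,0,0.5],[0,0,-0.1,0,0,0,0.5],[0,0,-0.1,0,0,0,0.5],[0,0,0,0,0,0,0.5],[0,0,0,0,0,0,0.5]])

```text
time: 32.95
position: [0.5993, 0.0019, 0.0207]
tool_rot: [0.169, -3.137, -0.0]
ft_force: [1.3, 0.1, -0.2]
grip_width: 0.498
grip_force: 0.0
```

step_arm(targets=[[0,0,-0.1,0,0,0,0.5],[0,0,-0.1,0,0,0,0.5],[0,0,-0.1,0,0,0,0.5],[0,0,0,0,0,0,0.5],[0,0,0,0,0,0,0.5]])

```text
time: 33.37
position: [0.5993, 0.0019, 0.0177]
tool_rot: [0.169, -3.137, -0.0]
ft_force: [0.6, -0.9, -0.3]
grip_width: 0.499
grip_force: 0.0
```

step_arm(targets=[[0,0,-0.1,0,0,0,0.5],[0,0,-0.1,0,0,0,0.5],[0,0,-0.1,0,0,0,0.5],[0,0,0,0,0,0,0.5],[0,0,0,0,0,0,0.5]], force=25)

```text
time: 33.78
position: [0.5993, 0.0019, 0.0147]
tool_rot: [0.169, -3.137, -0.0]
ft_force: [-0.1, 0.5, 0.6]
grip_width: 0.5
grip_force: 0.0
```

step_arm(targets=[[0,0,0,0,0,0,0.3],[0,0,0,0,0,0,0.3],[0,0,0,0,0,0,0.2],[0,0,0,0,0,0,0.2],[0,0,0,0,0,0,0.2]])

```text
time: 34.2
position: [0.5995, 0.0019, 0.0148]
tool_rot: [-0.169, 3.137, 0.0]
ft_force: [0.6, 0.2, -0.4]
grip_width: 0.3
grip_force: 25.0
```

step_arm(targets=[[0,0,0,0,0,0,0.2],[0,0,0,0,0,0,0.2],[0,0,0,0,0,0,0.2],[0,0,0,0,0,0,0.2],[0,0,0,0,0,0,0.2]])

```text
time: 34.62
position: [0.5995, 0.0019, 0.0148]
tool_rot: [-0.169, 3.137, 0.0]
ft_force: [-0.3, -0.6, 0.9]
grip_width: 0.298
grip_force: 25.0
```

```bash
python3 -c "
from h import *
st()"
```

```text
t 34.62 p [59.95  0.19  1.48] yaw 96.2 z [ 0.  0. -1.] F [-0.3 -0.6  0.9] w 25.9 g 25.0 q [-0.48  0.4   0.52  1.79 -0.24  1.    1.81]
```

step_arm(targets=[[0,0,1,0,0,0,0.2],[0,0,2,0,0,0,0.2],[0,0,2.5,0,0,0,0.2],[0,0,2.5,0,0,0,0.2],[0,0,1,0,0,0,0.2]])

```text
time: 35.03
position: [0.6013, 0.0017, 0.1086]
tool_rot: [-0.169, 3.132, 0.001]
ft_force: [1.5, -0.4, -1.9]
grip_width: 0.298
grip_force: 25.0
```

```bash
python3 -c "
from h import *
st()"
```

```text
t 35.03 p [60.13  0.17 10.86] yaw 96.2 z [ 0.005  0.001 -1.   ] F [ 1.5 -0.4 -1.9] w 25.9 g 25.0 q [-0.51  0.3   0.55  1.71 -0.17  1.17  1.77]
```

step_arm(targets=[[-0.7,2.4,0,0,0,-0.8,0.2],[-0.7,2.4,0,0,0,-0.8,0.2],[-0.7,2.4,0,0,0,-0.8,0.2],[-0.7,2.4,0,0,0,-0.8,0.2],[-0.7,2.4,0,0,0,-0.8,0.2]])

```text
time: 35.45
position: [0.5634, 0.1229, 0.1044]
tool_rot: [0.058, -3.14, 0.0]
ft_force: [0.3, -0.0, -2.3]
grip_width: 0.295
grip_force: 25.0
```

step_arm(targets=[[-0.7,2.4,0,0,0,-0.8,0.2],[-0.7,2.4,0,0,0,-0.8,0.2],[-0.7,2.4,0,0,0,-0.8,0.2],[-0.7,2.4,0,0,0,-0.8,0.2],[-0.7,2.4,0,0,0,-0.8,0.2]])

```text
time: 35.87
position: [0.5285, 0.2429, 0.1044]
tool_rot: [-0.051, -3.14, 0.0]
ft_force: [-0.3, 0.4, -2.4]
grip_width: 0.294
grip_force: 25.0
```

step_arm(targets=[[-0.7,2.4,0,0,0,-0.8,0.2],[-0.7,2.4,0,0,0,-0.8,0.2],[-0.5,2.4,0,0,0,-0.8,0.2],[-0.4,2.4,0,0,0,-1.4,0.2],[0,0.7,0,0,0,0,0.2]])

```text
time: 36.28
position: [0.5036, 0.3502, 0.1041]
tool_rot: [-0.146, -3.136, -0.003]
ft_force: [-0.5, 1.6, -1.0]
grip_width: 0.295
grip_force: 25.0
```

step_arm(targets=[[0,0,0,0,0,0,0.2],[0,0,0,0,0,0,0.2],[0,0,0,0,0,0,0.2],[0,0,0,0,0,0,0.2],[0,0,0,0,0,0,0.2]])

```text
time: 36.7
position: [0.5071, 0.3433, 0.1049]
tool_rot: [0.158, 3.137, -0.0]
ft_force: [-0.6, -0.0, -1.4]
grip_width: 0.297
grip_force: 25.0
```

```bash
python3 wr.py w6; python3 -c "
from h import *
P=pts('w6').reshape(-1,3)
q=P[(P[:,2]>.009)&(P[:,2]<.018)&(abs(P[:,0]-.505)<.09)&(abs(P[:,1]-.345)<.07)].astype(np.float32)
print(len(q),cv2.minAreaRect(q[:,:2].copy()*1000))
im=cv2.imread('pics/w6.png')
c=np.array([.506,.345]);a=np.radians(-5.6);ex=np.array([np.cos(a),np.sin(a)]);ey=np.array([-ex[1],ex[0]])
for sx,sy in((1,1),(1,-1),(-1,-1),(-1,1)):
  p=c+sx*.067*ex+sy*.046*ey;u=proj('w6',[*p,.014]);cv2.circle(im,tuple(int(k) for k in u),3,(0,0,255),-1)
cv2.imwrite('pics/w6b.png',im)"
```

```text
t 36.7 p [50.71 34.33 10.49] yaw 84.2 z [ 0. -0. -1.] F [-0.6 -0.  -1.4] w 25.9 g 25.0 q [-0.97  0.31  0.39  1.68 -0.13  1.17  0.93]
1999 ((501.06549072265625, 347.65057373046875), (92.12091064453125, 123.73639678955078), 84.36830139160156)
```

View pics/w6b.png

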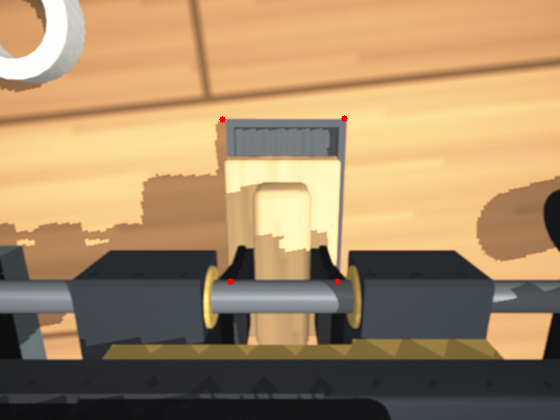

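step_arm(targets=[[-0.1,0.3,0,0,0,0,0.2],[0,0,-2.5,0,0,0,0.2],[0,0,-2.5,0,0,0,0.2],[0,0,-2,0,0,0,0.2],[0,0,-1,0,0,0,0.2]])

```text
time: 37.17
position: [0.5037, 0.3469, 0.022]
tool_rot: [-0.154, -3.135, 0.004]
ft_force: [-0.5, 0.5, -1.9]
grip_width: 0.297
grip_force: 25.0
```

step_arm(targets=[[0,0,-0.3,0,0,0,0.2],[0,0,-0.2,0,0,0,0.2],[0,0,0,0,0,0,0.2],[0,0,0,0,0,0,0.2],[0,0,0,0,0,0,0.2]])

```text
time: 37.58
position: [0.5063, 0.3486, 0.0212]
tool_rot: [0.154, 3.136, 0.003]
ft_force: [0.5, -0.8, -2.1]
grip_width: 0.296
grip_force: 25.0
```

```bash
python3 -c "
from h import *
st()"
```

```text
t 37.58 p [50.63 34.86  2.12] yaw 84.4 z [ 0.002  0.002 -1.   ] F [ 0.5 -0.8 -2.1] w 25.8 g 25.0 q [-0.95  0.4   0.37  1.75 -0.17  1.02  0.96]
```

step_arm(targets=[[0,-0.2,0,0,0,0,0.2],[0,0,-0.2,0,0,0,0.2],[0,0,-0.2,0,0,0,0.2],[0,0,-0.2,0,0,0,0.2],[0,0,0,0,0,0,0.2]])

```text
time: 38.0
position: [0.5056, 0.3459, 0.0148]
tool_rot: [-0.154, -3.138, -0.001]
ft_force: [-1.9, -1.5, 4.9]
grip_width: 0.299
grip_force: 25.0
```

step_arm(targets=[[0,0,-0.1,0,0,0,0.2],[0,0,0,0,0,0,0.2],[0,0,0,0,0,0,0.2],[0,0,0,0,0,0,0.2],[0,0,0,0,0,0,0.2]])

```text
time: 38.42
position: [0.5056, 0.346, 0.0148]
tool_rot: [-0.154, -3.138, -0.001]
ft_force: [-3.1, -2.8, 10.5]
grip_width: 0.295
grip_force: 25.0
```

```bash
python3 -c "
from h import *
st()"
```

```text
t 38.42 p [50.56 34.6   1.48] yaw 84.4 z [-0.     0.001 -1.   ] F [-3.1 -2.8 10.5] w 25.7 g 25.0 q [-0.95  0.41  0.37  1.76 -0.17  1.01  0.96]
```

step_arm(targets=[[0,0,0,0,0,0,0.45],[0,0,0,0,0,0,0.45],[0,0,0,0,0,0,0.45],[0,0,1,0,0,0,0.45],[0,0,2.5,0,0,0,0.45]])

```text
time: 38.83
position: [0.5028, 0.3442, 0.0449]
tool_rot: [-0.154, -3.133, 0.008]
ft_force: [-0.5, -1.0, -0.3]
grip_width: 0.444
grip_force: 0.0
```

step_arm(targets=[[0,0,3,0,0,0,0.45],[0,0,3.5,0,0,-5,0.45],[0,0,3.5,0,0,-5,0.35],[0,0,3.5,0,0,-5,0.25],[0,0,3.5,0,0,-5,0.25]])

```text
time: 39.25
position: [0.5053, 0.3457, 0.2202]
tool_rot: [0.704, 3.061, 0.001]
ft_force: [0.2, 0.8, 0.1]
grip_width: 0.308
grip_force: 0.0
```

```bash
python3 -c "
from h import *
st();save('top','top7')
P=pts('top7').reshape(-1,3)
for n,lo,hi in (('ridge',.044,.057),('base',.021,.03),('tray',.0115,.0165)):
    q=P[(P[:,2]>lo)&(P[:,2]<hi)&(abs(P[:,0]-.505)<.09)&(abs(P[:,1]-.345)<.07)].astype(np.float32)
    print(n,len(q),cv2.minAreaRect(q[:,:2].copy()*1000) if len(q) else '')
"
```

```text
t 39.25 p [50.53 34.57 22.02] yaw 64.1 z [ 0.     0.001 -1.   ] F [0.2 0.8 0.1] w 26.8 g 0.0 q [-1.02  0.24  0.46  1.54 -0.11  1.39  0.56]
ridge 188 ((491.90789794921875, 334.5127258300781), (20.645421981811523, 65.89647674560547), 65.34931182861328)
base 459 ((504.1405944824219, 341.74627685546875), (57.6970329284668, 101.6282958984375), 80.40772247314453)
tray 348 ((503.7140808105469, 344.4698791503906), (92.22463989257812, 134.4681854248047), 83.99407196044922)
```

step_arm(targets=[[0,-2.5,3,0,0,-4.3,0.25],[0,-2.5,3,0,0,-4.3,0.25],[0,-2.5,3,0,0,-4.3,0.25],[1.5,-2.5,0,0,0,-4.3,0.25],[1.5,-2.5,0,0,0,-4.3,0.25]])

```text
time: 39.72
position: [0.5364, 0.2205, 0.3112]
tool_rot: [1.257, 2.876, 0.008]
ft_force: [1.3, 0.6, -0.1]
grip_width: 0.249
grip_force: 0.0
```

step_arm(targets=[[1.5,-2.5,0,0,0,-4.3,0.25],[1.5,-2.5,0,0,0,-4.3,0.25],[1.5,-2.5,0,0,0,-4.3,0.25],[1.5,-2.5,0,0,0,-4.3,0.25],[1.5,-2.5,0,0,0,-4.3,0.25]])

```text
time: 40.13
position: [0.6109, 0.0947, 0.3083]
tool_rot: [1.775, 2.592, 0.001]
ft_force: [0.5, 0.7, 0.4]
grip_width: 0.249
grip_force: 0.0
```

step_arm(targets=[[1.5,-2.5,0,0,0,-4.3,0.25],[1.5,-2.5,0,0,0,-4.3,0.25],[1.5,-2.5,0,0,0,-4.3,0.25],[1.5,-2.5,0,0,0,-4.3,0.25],[1.5,-2.5,0,0,0,-4.3,0.25]])

```text
time: 40.55
position: [0.686, -0.03, 0.3081]
tool_rot: [2.227, 2.216, 0.001]
ft_force: [0.0, 0.2, 0.2]
grip_width: 0.249
grip_force: 0.0
```

step_arm(targets=[[1,-2.5,0,0,0,-4.3,0.25],[0,0,0,0,0,0,0.25],[0,0,0,0,0,0,0.25],[0,0,0,0,0,0,0.25],[0,0,0,0,0,0,0.25]])

```text
time: 40.97
position: [0.6954, -0.0521, 0.308]
tool_rot: [-2.302, -2.137, -0.002]
ft_force: [0.4, 0.3, -0.6]
grip_width: 0.248
grip_force: 0.0
```

```bash
python3 wr.py w8; python3 -c "
from h import *
P=pts('w8').reshape(-1,3)
q=P[(P[:,2]>.255)&(P[:,2]<.29)&(abs(P[:,0]-.71)<.05)&(abs(P[:,1]+.055)<.08)];print(len(q),np.percentile(q,[5,50,95],axis=0).round(4).tolist() if len(q) else '')"
```

```text
t 40.97 p [69.54 -5.21 30.8 ] yaw -4.3 z [ 0.     0.001 -1.   ] F [ 0.4  0.3 -0.6] w 21.6 g 0.0 q [-0.47  0.49  0.81  1.15 -0.35  1.64  0.18]
2074 [[0.7051, -0.0798, 0.2598], [0.7144, -0.0278, 0.2724], [0.721, -0.0003, 0.2742]]
```

step_arm(targets=[[1,-0.4,0,0,0,-0.5,0.25],[0.5,-0.1,0,0,0,0,0.25],[0,0,0,0,0,0,0.25],[0,0,0,0,0,0,0.25],[0,0,-1.5,0,0,0,0.25]])

```text
time: 41.43
position: [0.7114, -0.0591, 0.2958]
tool_rot: [2.311, 2.123, 0.005]
ft_force: [-0.3, 1.2, 0.2]
grip_width: 0.249
grip_force: 0.0
```

step_arm(targets=[[0,0,-2,0,0,0,0.25],[0,0,-2,0,0,0,0.25],[0,0,-1,0,0,0,0.25],[0,0,0,0,0,0,0.25],[0,0,0,0,0,0,0.25]], force=30)

```text
time: 41.85
position: [0.7102, -0.0585, 0.2429]
tool_rot: [-2.314, -2.124, 0.0]
ft_force: [-0.0, 0.1, 0.3]
grip_width: 0.252
grip_force: 0.0
```

step_arm(targets=[[0,0,0,0,0,0,0.05],[0,0,0,0,0,0,0.05],[0,0,0,0,0,0,0.05],[0,0,0,0,0,0,0.05],[0,0,0,0,0,0,0.05]])

```text
time: 42.27
position: [0.7114, -0.0594, 0.2443]
tool_rot: [2.313, 2.122, 0.003]
ft_force: [1.4, 0.6, 3.9]
grip_width: 0.102
grip_force: 30.0
```

```bash
python3 -c "
from h import *
st()"
```

```text
t 42.27 p [71.14 -5.94 24.43] yaw -4.9 z [ 0.003 -0.    -1.   ] F [1.4 0.6 3.9] w 8.9 g 30.0 q [-0.46  0.53  0.8   1.22 -0.37  1.53  0.19]
```

step_arm(targets=[[-1.07,0.09,0,0,0,0,0.05],[-1.07,0.09,0,0,0,0,0.05],[-1.07,0.09,0,0,0,0,0.05],[-1.07,0.09,0,0,0,0,0.05],[-1.07,0.09,0,0,0,0,0.05]])

```text
time: 42.68
position: [0.6585, -0.0547, 0.2447]
tool_rot: [2.311, 2.122, 0.006]
ft_force: [3.7, -0.1, 0.2]
grip_width: 0.103
grip_force: 30.0
```

step_arm(targets=[[-1.03,0.09,-0.27,0,0,0,0.05],[-1.03,0.09,-0.27,0,0,0,0.05],[-1.03,0.09,-0.27,0,0,0,0.05],[-1.03,0.09,-0.27,0,0,0,0.05],[-1.03,0.09,-0.27,0,0,0,0.05]])

```text
time: 43.1
position: [0.6066, -0.0501, 0.2308]
tool_rot: [2.312, 2.122, 0.006]
ft_force: [3.6, -0.3, -0.5]
grip_width: 0.099
grip_force: 30.0
```

step_arm(targets=[[-0.92,0.08,-0.53,0,0,0,0.05],[-0.92,0.08,-0.53,0,0,0,0.05],[-0.92,0.08,-0.53,0,0,0,0.05],[-0.92,0.08,-0.53,0,0,0,0.05],[-0.92,0.08,-0.53,0,0,0,0.05]])

```text
time: 43.52
position: [0.5603, -0.046, 0.204]
tool_rot: [2.313, 2.123, 0.005]
ft_force: [2.6, 0.6, 0.8]
grip_width: 0.101
grip_force: 30.0
```

step_arm(targets=[[-0.76,0.06,-0.75,0,0,0,0.05],[-0.76,0.06,-0.75,0,0,0,0.05],[-0.76,0.06,-0.75,0,0,0,0.05],[-0.76,0.06,-0.75,0,0,0,0.05],[-0.76,0.06,-0.75,0,0,0,0.05]])

```text
time: 43.93
position: [0.5221, -0.0427, 0.1659]
tool_rot: [2.314, 2.123, 0.005]
ft_force: [3.1, 1.1, -0.1]
grip_width: 0.103
grip_force: 30.0
```

step_arm(targets=[[-0.54,0.05,-0.92,0,0,0,0.05],[-0.54,0.05,-0.92,0,0,0,0.05],[-0.54,0.05,-0.92,0,0,0,0.05],[-0.54,0.05,-0.92,0,0,0,0.05],[-0.54,0.05,-0.92,0,0,0,0.05]])

```text
time: 44.35
position: [0.4946, -0.0403, 0.1189]
tool_rot: [2.314, 2.124, 0.002]
ft_force: [1.6, 1.3, 2.0]
grip_width: 0.099
grip_force: 30.0
```

```bash
python3 -c "
from h import *
st()"
```

```text
t 44.35 p [49.46 -4.03 11.89] yaw -4.9 z [ 0.001  0.001 -1.   ] F [1.6 1.3 2. ] w 8.7 g 30.0 q [-0.78  0.05  0.84  1.96 -0.04  1.15 -0.01]
```

step_arm(targets=[[-0.3,0.02,-1.03,0,0,0,0.05],[-0.3,0.02,-1.03,0,0,0,0.05],[-0.3,0.02,-1.03,0,0,0,0.05],[-0.3,0.02,-1.03,0,0,0,0.05],[-0.3,0.02,-1.0,0,0,0,0.05]])

```text
time: 44.77
position: [0.4799, -0.039, 0.0671]
tool_rot: [2.314, 2.124, 0.002]
ft_force: [2.5, 4.0, 1.6]
grip_width: 0.104
grip_force: 30.0
```

step_arm(targets=[[0,0,0,0,0,0,0.05],[0,0,-0.2,0,0,0,0.05],[0,0,0,0,0,0,0.05],[0,0,0,0,0,0,0.05],[0,0,0,0,0,0,0.05]])

```text
time: 45.18
position: [0.4797, -0.0391, 0.066]
tool_rot: [2.314, 2.124, 0.001]
ft_force: [2.1, 4.8, -4.3]
grip_width: 0.1
grip_force: 30.0
```

```bash
python3 -c "
from h import *
st()"
```

```text
t 45.18 p [47.97 -3.91  6.6 ] yaw -4.9 z [ 0.001  0.    -1.   ] F [ 2.1  4.8 -4.3] w 8.7 g 30.0 q [-0.77  0.09  0.84  2.04 -0.07  1.04  0.02]
```

step_arm(targets=[[0,0,-0.2,0,0,0,0.05],[0,0,-0.1,0,0,0,0.05],[0,0,0,0,0,0,0.05],[0,0,0,0,0,0,0.05],[0,0,0,0,0,0,0.05]])

```text
time: 45.6
position: [0.4795, -0.039, 0.0639]
tool_rot: [-2.314, -2.123, -0.001]
ft_force: [-1.9, 4.2, 6.2]
grip_width: 0.1
grip_force: 30.0
```

```bash
python3 -c "
from h import *
st()"
```

```text
t 45.6 p [47.95 -3.9   6.39] yaw -4.9 z [-0.     0.001 -1.   ] F [-1.9  4.2  6.2] w 8.7 g 30.0 q [-0.77  0.09  0.84  2.05 -0.08  1.04  0.02]
```

step_arm(targets=[[0,0,-0.3,0,0,0,0.05],[0,0,0,0,0,0,0.05],[0,0,0,0,0,0,0.05],[0,0,0,0,0,0,0.25],[0,0,0,0,0,0,0.25]])

```text
time: 46.02
position: [0.4798, -0.0411, 0.0608]
tool_rot: [2.314, 2.122, -0.001]
ft_force: [0.7, 0.7, -0.0]
grip_width: 0.181
grip_force: 0.0
```

step_arm(targets=[[0,0,0.5,0,0,0,0.25],[0,0,2.5,0,0,0,0.25],[0,0,3,0,0,0,0],[0,0,0,0,0,0,0],[0,0,0,0,0,0,0]])

```text
time: 46.43
position: [0.4808, -0.0404, 0.1216]
tool_rot: [2.314, 2.122, 0.004]
ft_force: [0.2, -0.0, 0.2]
grip_width: 0.1
grip_force: 0.0
```

step_arm(targets=[[0,0,0,0,0,0,0],[0,0,0,0,0,0,0],[0,0,-1.5,0,0,0,0],[0,0,-1,0,0,0,0],[0,0,0,0,0,0,0]])

```text
time: 46.85
position: [0.4768, -0.0398, 0.0922]
tool_rot: [-2.313, -2.122, 0.008]
ft_force: [-0.2, 0.0, -0.1]
grip_width: 0.009
grip_force: 0.0
```

```bash
python3 -c "
from h import *
st()"
```

```text
t 46.85 p [47.68 -3.98  9.22] yaw -4.9 z [-0.006 -0.002 -1.   ] F [-0.2  0.  -0.1] w 0.8 g 0.0 q [-0.79  0.04  0.84  2.02 -0.03  1.1  -0.02]
```

Now press down on the bar with shut fingers until there is a clear reaction.

step_arm(targets=[[0,0,0,0,0,0,0],[0,0,-0.3,0,0,0,0],[0,0,-0.3,0,0,0,0],[0,0,0,0,0,0,0],[0,0,0,0,0,0,0]])

```text
time: 47.27
position: [0.4794, -0.0396, 0.0891]
tool_rot: [2.315, 2.124, -0.0]
ft_force: [-0.0, 0.1, -0.1]
grip_width: 0.004
grip_force: 0.0
```

step_arm(targets=[[0,0,-0.2,0,0,0,0],[0,0,-0.2,0,0,0,0],[0,0,0,0,0,0,0],[0,0,0,0,0,0,0],[0,0,0,0,0,0,0]])

```text
time: 47.68
position: [0.4794, -0.0396, 0.0851]
tool_rot: [2.315, 2.124, 0.0]
ft_force: [0.1, -0.2, -0.1]
grip_width: 0.007
grip_force: 0.0
```

step_arm(targets=[[0,0,-0.2,0,0,0,0],[0,0,-0.2,0,0,0,0],[0,0,0,0,0,0,0],[0,0,0,0,0,0,0],[0,0,0,0,0,0,0]])

```text
time: 48.1
position: [0.4794, -0.0396, 0.081]
tool_rot: [2.315, 2.124, -0.0]
ft_force: [0.3, 0.1, 0.5]
grip_width: 0.008
grip_force: 0.0
```

step_arm(targets=[[0,0,-0.2,0,0,0,0],[0,0,-0.2,0,0,0,0],[0,0,0,0,0,0,0],[0,0,0,0,0,0,0],[0,0,0,0,0,0,0]])

```text
time: 48.52
position: [0.4797, -0.0395, 0.0774]
tool_rot: [2.315, 2.124, 0.001]
ft_force: [-1.2, 0.2, 4.9]
grip_width: 0.005
grip_force: 2.6
```

step_arm(targets=[[0,0,-0.2,0,0,0,0],[0,0,-0.2,0,0,0,0],[0,0,-0.2,0,0,0,0],[0,0,0,0,0,0,0],[0,0,0,0,0,0,0]])

```text
time: 48.93
position: [0.4798, -0.0394, 0.0765]
tool_rot: [-2.312, -2.121, -0.001]
ft_force: [-18.8, -0.5, 50.8]
grip_width: 0.001
grip_force: 25.1
```

```bash
python3 -c "
from h import *
st()"
```

```text
t 48.93 p [47.98 -3.94  7.65] yaw -4.9 z [-0.002  0.004 -1.   ] F [-18.8  -0.5  50.8] w 0.1 g 25.1 q [-0.78  0.07  0.84  2.03 -0.06  1.07  0.01]
```

step_arm(targets=[[0,0,1,0,0,0,0],[0,0,3,0,0,0,0.3],[0,0,3,0,0,0,1],[0,-2,0,0,0,-6,1],[0,-2,0,0,0,-6,1]])

```text
time: 49.35
position: [0.481, -0.0788, 0.1427]
tool_rot: [2.524, 1.868, 0.006]
ft_force: [-0.2, -0.3, -0.4]
grip_width: 0.223
grip_force: 0.0
```

```bash
python3 -c "
from h import *
st();save('top','t9');save('scene','sc9')
for f in ('t9','top0'):
  P=pts(f).reshape(-1,3)
  for x0 in (.50,.53,.65,.68):
    q=P[(abs(P[:,0]-x0)<.012)&(P[:,1]>.0)&(P[:,1]<.09)&(P[:,2]>.055)&(P[:,2]<.09)];print(f,x0,len(q),np.percentile(q[:,2],[50,95]) if len(q) else '')
P=pts('t9').reshape(-1,3)
for n,lo,hi in (('ridge',.044,.057),('base',.021,.03),('tray',.0115,.0165)):
    q=P[(P[:,2]>lo)&(P[:,2]<hi)&(abs(P[:,0]-.505)<.09)&(abs(P[:,1]-.345)<.07)].astype(np.float32)
    print(n,len(q),cv2.minAreaRect(q[:,:2].copy()*1000) if len(q) else '')
"
```

```text
t 49.35 p [48.1  -7.88 14.27] yaw -17.0 z [ 0.004  0.001 -1.   ] F [-0.2 -0.3 -0.4] w 19.4 g 0.0 q [-0.76 -0.02  0.87  1.95  0.01  1.2  -0.19]
t9 0.5 35 [0.0813893  0.08857125]
t9 0.53 131 [0.0694704  0.07326035]
t9 0.65 49 [0.06951807 0.07214246]
t9 0.68 172 [0.06888798 0.07180454]
top0 0.5 39 [0.08189678 0.08816151]
top0 0.53 138 [0.06968137 0.07287175]
top0 0.65 12 [0.07049355 0.07470735]
top0 0.68 177 [0.0689759  0.07231253]
ridge 470 ((504.42913818359375, 344.11346435546875), (27.13816261291504, 79.52056121826172), 85.77580261230469)
base 675 ((496.56689453125, 343.43310546875), (81.83486938476562, 119.69634246826172), 72.88977813720703)
tray 484 ((503.656005859375, 345.0101013183594), (93.48149108886719, 134.40728759765625), 83.84601593017578)
```

step_arm(targets=[[-0.5,-2,0,0,0,-6,1],[-0.5,-2,0,0,0,-6,1],[-0.5,-2,0,0,0,-6,1],[-0.5,-2,0,0,0,-6,1],[-0.5,-2,0,0,0,-6,1]])

```text
time: 49.87
position: [0.454, -0.1796, 0.1405]
tool_rot: [-2.923, -1.149, 0.001]
ft_force: [0.6, 0.4, 0.1]
grip_width: 0.694
grip_force: 0.0
```

step_arm(targets=[[-0.5,-2,0,0,0,-6,1],[-0.5,-2,0,0,0,-6,1],[-0.5,-2,0,0,0,-6,1],[-0.5,-2,0,0,0,-6,1],[-0.5,-2,0,0,0,-6,1]])

```text
time: 50.28
position: [0.4292, -0.2796, 0.1406]
tool_rot: [-3.121, -0.353, 0.0]
ft_force: [0.7, -0.2, -0.1]
grip_width: 0.983
grip_force: 0.0
```

step_arm(targets=[[-0.5,-2,0,0,0,-6,1],[-0.2,-2,0,0,0,-6,1],[0,-1.6,0,0,0,-5.8,1],[0,0,0,0,0,0,1],[0,0,0,0,0,0,1]])

```text
time: 50.7
position: [0.4219, -0.3356, 0.1404]
tool_rot: [3.139, -0.128, -0.003]
ft_force: [0.4, 0.2, -0.1]
grip_width: 0.997
grip_force: 0.0
```

```bash
python3 -c "
from h import *
st()"
```

```text
t 50.7 p [ 42.19 -33.56  14.04] yaw -94.7 z [-0.002 -0.    -1.   ] F [ 0.4  0.2 -0.1] w 86.8 g 0.0 q [-0.39  0.22  1.15  1.84 -0.21  1.22 -0.83]
```

step_arm(targets=[[0.2,0,-2.5,0,0,0,1],[0,0,-3,0,0,0,1],[0,0,-3,0,0,0,1],[0,0,-1.5,0,0,0,1],[0,0,-0.4,0,0,0,1]], force=25)

```text
time: 51.12
position: [0.423, -0.3319, 0.0338]
tool_rot: [-3.136, 0.122, 0.008]
ft_force: [-0.7, 0.9, -0.0]
grip_width: 1.002
grip_force: 0.0
```

step_arm(targets=[[0,0,0,0,0,0,1],[0,0,0,0,0,0,1],[0,0,0,0,0,0,1],[0,0,0,0,0,0,1],[0,0,0,0,0,0,1]])

```text
time: 51.53
position: [0.4253, -0.3358, 0.0381]
tool_rot: [3.139, -0.129, 0.003]
ft_force: [0.6, -0.2, -0.0]
grip_width: 1.002
grip_force: 0.0
```

step_arm(targets=[[-0.15,0.1,-0.15,0,0,0,1],[0,0,0,0,0,0,1],[0,0,0,0,0,0,0.65],[0,0,0,0,0,0,0.65],[0,0,0,0,0,0,0.65]])

```text
time: 51.95
position: [0.4229, -0.3346, 0.0356]
tool_rot: [3.139, -0.129, -0.0]
ft_force: [0.3, 0.1, -0.1]
grip_width: 0.852
grip_force: 0.0
```

step_arm(targets=[[0,0,0,0,0,0,0.65],[0,0,0,0,0,0,0.65],[0,0,0,0,0,0,0.65],[0,0,0,0,0,0,0.65],[0,0,0,0,0,0,0.65]])

```text
time: 52.37
position: [0.4229, -0.3346, 0.0356]
tool_rot: [3.139, -0.129, -0.0]
ft_force: [0.5, -0.3, 0.4]
grip_width: 0.699
grip_force: 25.0
```

```bash
python3 -c "
from h import *
st()"
```

```text
t 52.37 p [ 42.29 -33.46   3.56] yaw -94.7 z [-0. -0. -1.] F [ 0.5 -0.3  0.4] w 60.8 g 25.0 q [-0.27  0.38  1.05  1.94 -0.38  1.04 -0.71]
```

step_arm(targets=[[0,0,1,0,0,0,0.65],[0,0,2.5,0,0,0,0.65],[0,0,3,0,0,0,0.65],[0,0,3.5,0,0,0,0.65],[0,2.4,0,0,0,6,0.65]])

```text
time: 52.78
position: [0.4244, -0.3186, 0.142]
tool_rot: [3.132, 0.024, 0.012]
ft_force: [0.6, -2.1, -3.9]
grip_width: 0.703
grip_force: 25.0
```

step_arm(targets=[[0,2.4,0,0,0,6,0.65],[0,2.4,0,0,0,6,0.65],[0.5,2.4,0,0,0,6,0.65],[1,2.4,0,0,0,6,0.65],[1.8,2.4,0,0,0,6,0.65]])

```text
time: 53.2
position: [0.4539, -0.1894, 0.1355]
tool_rot: [-3.02, -0.851, -0.0]
ft_force: [0.1, -1.0, -3.9]
grip_width: 0.701
grip_force: 25.0
```

step_arm(targets=[[1.8,2.4,0,0,0,6,0.65],[1.8,2.4,0,0,0,6,0.65],[1.8,2.4,0,0,0,6,0.65],[1.8,2.4,0,0,0,6,0.65],[1.8,2.4,0,0,0,6,0.65]])

```text
time: 53.62
position: [0.5458, -0.0693, 0.1354]
tool_rot: [-2.698, -1.607, 0.002]
ft_force: [-0.6, -0.5, -3.8]
grip_width: 0.705
grip_force: 25.0
```

step_arm(targets=[[1.8,2.4,0,0,0,6,0.65],[1.8,2.4,0,0,0,6,0.65],[1.8,2.4,0,0,0,6,0.65],[1.8,2.4,0,0,0,6,0.65],[0,2.3,0,0,0,0,0.65]])

```text
time: 54.03
position: [0.6202, 0.05, 0.1352]
tool_rot: [2.304, 2.132, 0.0]
ft_force: [0.3, 0.1, -4.3]
grip_width: 0.7
grip_force: 25.0
```

step_arm(targets=[[0,0,0,0,0,0,0.65],[0,0,0,0,0,0,0.65],[0,0,-1.5,0,0,0,0.65],[0,0,-1.5,0,0,0,0.65],[0,0,0,0,0,0,0.65]])

```text
time: 54.45
position: [0.6149, 0.0468, 0.1027]
tool_rot: [-2.311, -2.124, 0.009]
ft_force: [-1.6, -1.1, -5.5]
grip_width: 0.7
grip_force: 25.0
```

```bash
python3 -c "
from h import *
st()"
```

```text
t 54.45 p [61.49  4.68 10.27] yaw -4.8 z [-0.006 -0.002 -1.   ] F [-1.6 -1.1 -5.5] w 60.9 g 25.0 q [-0.71  0.38  0.74  1.68 -0.27  1.19  0.01]
```

step_arm(targets=[[0,0,-0.3,0,0,0,0.65],[0,0,-0.2,0,0,0,0.65],[0,0,0,0,0,0,0.65],[0,0,0,0,0,0,0.65],[0,0,0,0,0,0,0.65]])

```text
time: 54.87
position: [0.6183, 0.0484, 0.1013]
tool_rot: [2.311, 2.127, 0.002]
ft_force: [0.7, -0.5, -4.4]
grip_width: 0.699
grip_force: 25.0
```

step_arm(targets=[[0,0,-0.2,0,0,0,0.65],[0,0,-0.2,0,0,0,0.65],[0,0,-0.2,0,0,0,0.65],[0,0,-0.1,0,0,0,0.65],[0,0,0,0,0,0,0.65]])

```text
time: 55.28
position: [0.6179, 0.0485, 0.0936]
tool_rot: [-2.311, -2.128, 0.0]
ft_force: [0.6, 0.2, -2.1]
grip_width: 0.7
grip_force: 25.0
```

step_arm(targets=[[0,0,-0.1,0,0,0,0.65],[0,0,0,0,0,0,0.65],[0,0,0,0,0,0,0.65],[0,0,0,0,0,0,0.65],[0,0,0,0,0,0,0.65]])

```text
time: 55.7
position: [0.618, 0.0485, 0.0935]
tool_rot: [-2.311, -2.128, -0.001]
ft_force: [-4.7, 0.2, 5.8]
grip_width: 0.702
grip_force: 25.0
```

step_arm(targets=[[0,0,0,0,0,0,0.9],[0,0,0,0,0,0,0.9],[0,0,0,0,0,0,0.9],[0,0,1.5,0,0,0,0.9],[0,0,2.5,0,0,0,1]])

```text
time: 56.12
position: [0.6161, 0.0484, 0.1302]
tool_rot: [-2.31, -2.127, 0.007]
ft_force: [-0.5, -0.0, 1.1]
grip_width: 0.916
grip_force: 0.0
```

step_arm(targets=[[0,0,3,0,0,0,1],[-1.1,-2.4,0,0,0,-6,1],[-1.1,-2.4,0,0,0,-6,1],[-1.1,-2.4,0,0,0,-6,1],[-1.1,-2.4,0,0,0,-6,1]])

```text
time: 56.53
position: [0.5739, -0.0487, 0.1627]
tool_rot: [2.706, 1.594, 0.002]
ft_force: [-0.1, -0.7, -0.2]
grip_width: 0.995
grip_force: 0.0
```

step_arm(targets=[[-1.1,-2.4,0,0,0,-6,1],[-1.1,-2.4,0,0,0,-6,1],[-1.1,-2.4,0,0,0,-6,1],[-1.1,-2.4,0,0,0,-6,1],[-1.1,-2.4,0,0,0,-6,1]])

```text
time: 56.95
position: [0.5187, -0.1688, 0.1627]
tool_rot: [3.027, 0.839, 0.002]
ft_force: [0.8, 0.2, 1.1]
grip_width: 1.001
grip_force: 0.0
```

step_arm(targets=[[-1,-2.4,0,0,0,-6,1],[0,-2.4,0,0,0,-6,1],[0,-2.4,0,0,0,-6,1],[0,-2.4,0,0,0,-6,1],[0,-2.4,0,0,0,-6,1]])

```text
time: 57.37
position: [0.5093, -0.2888, 0.1627]
tool_rot: [3.141, 0.028, 0.002]
ft_force: [-0.5, -0.3, -0.5]
grip_width: 0.998
grip_force: 0.0
```

step_arm(targets=[[0,-2.4,0,0,0,-6,1],[0,-0.6,0,0,0,0,1],[0,0,0,0,0,0,1],[0,0,0,0,0,0,1],[0,0,0,0,0,0,1]])

```text
time: 57.78
position: [0.5095, -0.316, 0.1624]
tool_rot: [-3.138, 0.125, -0.0]
ft_force: [-1.0, 1.0, -0.3]
grip_width: 1.002
grip_force: 0.0
```

```bash
python3 -c "
from h import *
st()"
```

```text
t 57.78 p [ 50.95 -31.6   16.24] yaw -94.6 z [ 0.     0.001 -1.   ] F [-1.   1.  -0.3] w 87.2 g 0.0 q [-0.38  0.4   1.13  1.66 -0.37  1.32 -0.83]
```

step_arm(targets=[[0,-1.3,0,0,0,0,1],[0,-1.3,0,0,0,0,1],[0,0,-2.5,0,0,0,1],[0,0,-3,0,0,0,1],[0,0,-3,0,0,0,1]])

```text
time: 58.2
position: [0.5105, -0.342, 0.0773]
tool_rot: [-3.139, 0.124, -0.004]
ft_force: [0.5, -0.6, 0.2]
grip_width: 1.0
grip_force: 0.0
```

step_arm(targets=[[0,0,-2,0,0,0,1],[0,0,-1,0,0,0,1],[0,0,0,0,0,0,1],[0,0,0,0,0,0,1],[0,0,0,0,0,0,1]])

```text
time: 58.62
position: [0.5102, -0.3439, 0.0493]
tool_rot: [3.138, -0.128, 0.004]
ft_force: [-1.1, -0.1, 0.8]
grip_width: 1.003
grip_force: 0.0
```

step_arm(targets=[[-0.1,0.2,-0.3,0,0,0,1],[0,0,0,0,0,0,1],[0,0,0,0,0,0,0.6],[0,0,0,0,0,0,0.6],[0,0,0,0,0,0,0.6]])

```text
time: 59.03
position: [0.5081, -0.3417, 0.0449]
tool_rot: [3.139, -0.129, 0.001]
ft_force: [0.1, -0.1, -0.0]
grip_width: 0.852
grip_force: 0.0
```

step_arm(targets=[[0,0,0,0,0,0,0.6],[0,0,0,0,0,0,0.6],[0,0,0,0,0,0,0.6],[0,0,0,0,0,0,0.6],[0,0,0,0,0,0,0.6]])

```text
time: 59.45
position: [0.5079, -0.3416, 0.0446]
tool_rot: [3.139, -0.129, -0.0]
ft_force: [0.2, 0.4, -0.0]
grip_width: 0.651
grip_force: 25.0
```

```bash
python3 -c "
from h import *
st()"
```

```text
t 59.45 p [ 50.79 -34.16   4.46] yaw -94.7 z [-0. -0. -1.] F [ 0.2  0.4 -0. ] w 56.6 g 25.0 q [-0.24  0.55  1.02  1.75 -0.51  1.13 -0.71]
```

step_arm(targets=[[0,0,1,0,0,0,0.6],[0,0,2.5,0,0,0,0.6],[0,0,3,0,0,0,0.6],[0,0,3.5,0,0,0,0.6],[0,1.9,0,0,0,6,0.6]])

```text
time: 59.87
position: [0.509, -0.3298, 0.1517]
tool_rot: [3.132, 0.027, 0.012]
ft_force: [0.3, -1.9, -2.3]
grip_width: 0.651
grip_force: 25.0
```

step_arm(targets=[[0,1.9,0,0,0,6,0.6],[0,1.9,0,0,0,6,0.6],[0,1.9,0,0,0,6,0.6],[0.7,1.9,0,0,0,6,0.6],[0.9,2,0,0,0,6,0.6]])

```text
time: 60.28
position: [0.5228, -0.226, 0.1448]
tool_rot: [-3.023, -0.852, 0.001]
ft_force: [0.6, -0.1, -2.7]
grip_width: 0.647
grip_force: 25.0
```

step_arm(targets=[[0.9,2,0,0,0,6,0.6],[0.9,2,0,0,0,6,0.6],[0.9,2,0,0,0,6,0.6],[0.9,2,0,0,0,6,0.6],[0.9,2,0,0,0,6,0.6]])

```text
time: 60.7
position: [0.5686, -0.1256, 0.1446]
tool_rot: [-2.699, -1.607, 0.001]
ft_force: [0.1, 0.3, -3.8]
grip_width: 0.652
grip_force: 25.0
```

step_arm(targets=[[0.9,2,0,0,0,6,0.6],[0.9,2,0,0,0,6,0.6],[0.9,2,0,0,0,6,0.6],[0.9,1.7,0,0,0,6,0.6],[0,0,0,0,0,0,0.6]])

```text
time: 61.12
position: [0.6062, -0.0435, 0.1442]
tool_rot: [-2.299, -2.138, -0.003]
ft_force: [-0.1, 1.9, -3.9]
grip_width: 0.654
grip_force: 25.0
```

step_arm(targets=[[0,0,0,0,0,0,0.6],[0,0,-1.5,0,0,0,0.6],[0,0,-1.5,0,0,0,0.6],[0,0,0,0,0,0,0.6],[0,0,0,0,0,0,0.6]])

```text
time: 61.53
position: [0.6035, -0.0509, 0.114]
tool_rot: [-2.313, -2.124, 0.004]
ft_force: [-0.8, 0.2, -3.8]
grip_width: 0.655
grip_force: 25.0
```

```bash
python3 -c "
from h import *
st()"
```

```text
t 61.53 p [60.35 -5.09 11.4 ] yaw -4.9 z [-0.002 -0.001 -1.   ] F [-0.8  0.2 -3.8] w 57.0 g 25.0 q [-0.57  0.34  0.74  1.7  -0.25  1.2   0.15]
```

step_arm(targets=[[0,0.1,-0.4,0,0,0,0.6],[0,0,-0.3,0,0,0,0.6],[0,0,0,0,0,0,0.6],[0,0,0,0,0,0,0.6],[0,0,0,0,0,0,0.6]])

```text
time: 61.95
position: [0.6051, -0.0486, 0.108]
tool_rot: [2.311, 2.128, 0.001]
ft_force: [-0.2, -0.2, -3.6]
grip_width: 0.653
grip_force: 25.0
```

Target is (60.5, −4.97, 10.25).

step_arm(targets=[[0,-0.1,-0.2,0,0,0,0.6],[0,0,-0.2,0,0,0,0.6],[0,0,-0.1,0,0,0,0.6],[0,0,-0.1,0,0,0,0.6],[0,0,0,0,0,0,0.6]])

```text
time: 62.37
position: [0.6048, -0.0497, 0.1025]
tool_rot: [-2.311, -2.128, -0.0]
ft_force: [-3.6, 0.2, 4.1]
grip_width: 0.656
grip_force: 25.0
```

step_arm(targets=[[0,0,0,0,0,0,0.6],[0,0,0,0,0,0,0.6],[0,0,0,0,0,0,0.6],[0,0,0,0,0,0,0.6],[0,0,0,0,0,0,0.6]])

```text
time: 62.78
position: [0.6049, -0.0497, 0.1025]
tool_rot: [-2.311, -2.128, -0.0]
ft_force: [-4.0, 0.0, 5.1]
grip_width: 0.653
grip_force: 25.0
```

step_arm(targets=[[0,0,0,0,0,0,0.85],[0,0,0,0,0,0,0.85],[0,0,0,0,0,0,0.85],[0,0,1.5,0,0,0,0.85],[0,0,3,0,0,0,1]])

```text
time: 63.2
position: [0.6024, -0.049, 0.1434]
tool_rot: [-2.308, -2.126, 0.009]
ft_force: [0.5, 0.4, 1.1]
grip_width: 0.863
grip_force: 0.0
```

step_arm(targets=[[0,0,4,0,0,0,1],[0,-2,0.5,0,0,-6,1],[0,-2,0,0,0,-6,1],[-0.1,-2,0,0,0,-6,1],[-0.1,-2,0,0,0,-6,1]])

```text
time: 63.62
position: [0.6034, -0.1303, 0.192]
tool_rot: [2.706, 1.595, 0.002]
ft_force: [-0.4, -0.5, -1.1]
grip_width: 1.0
grip_force: 0.0
```

step_arm(targets=[[-0.1,-2,0,0,0,-6,1],[-0.1,-2,0,0,0,-6,1],[-0.1,-2,0,0,0,-6,1],[-0.1,-2,0,0,0,-6,1],[-0.1,-2,0,0,0,-6,1]])

```text
time: 64.03
position: [0.5982, -0.2304, 0.1915]
tool_rot: [3.027, 0.84, 0.001]
ft_force: [0.1, -1.0, 0.0]
grip_width: 0.999
grip_force: 0.0
```

step_arm(targets=[[-0.1,-2,0,0,0,-6,1],[-0.1,-2,0,0,0,-6,1],[-0.1,-2,0,0,0,-6,1],[-0.1,-2,0,0,0,-6,1],[0,-2,0,0,0,-6,1]])

```text
time: 64.45
position: [0.5941, -0.3305, 0.1914]
tool_rot: [3.141, 0.028, 0.0]
ft_force: [-0.2, 1.1, 0.6]
grip_width: 1.001
grip_force: 0.0
```

step_arm(targets=[[0,-2,0,0,0,-6,1],[0,0,0,0,0,0,1],[0,0,0,0,0,0,1],[0,0,0,0,0,0,1],[0,0,0,0,0,0,1]])

```text
time: 64.87
position: [0.5948, -0.3479, 0.1914]
tool_rot: [-3.138, 0.124, -0.0]
ft_force: [0.2, -0.4, -0.8]
grip_width: 1.0
grip_force: 0.0
```

```bash
python3 -c "
from h import *
st()"
```

```text
t 64.87 p [ 59.48 -34.79  19.14] yaw -94.5 z [ 0.     0.001 -1.   ] F [ 0.2 -0.4 -0.8] w 87.0 g 0.0 q [-0.2   0.6   1.06  1.38 -0.52  1.46 -0.81]
```

Down to z 8.8 (−10.3), shifting (−0.1, −0.4).

step_arm(targets=[[-0.1,-0.4,-2,0,0,0,1],[0,0,-3,0,0,0,1],[0,0,-3,0,0,0,1],[0,0,-1.5,0,0,0,1],[0,0,-0.5,0,0,0,1]])

```text
time: 65.28
position: [0.5923, -0.3507, 0.0884]
tool_rot: [-3.136, 0.126, 0.006]
ft_force: [-0.2, 0.4, -0.6]
grip_width: 1.001
grip_force: 0.0
```

step_arm(targets=[[0,0,0,0,0,0,1],[0,0,0,0,0,0,1],[0,0,0,0,0,0,1],[0,0,0,0,0,0,1],[0,0,0,0,0,0,1]])

```text
time: 65.7
position: [0.5935, -0.3541, 0.093]
tool_rot: [3.138, -0.129, 0.003]
ft_force: [-0.6, 0.5, 0.1]
grip_width: 1.002
grip_force: 0.0
```

step_arm(targets=[[0,0.2,-0.3,0,0,0,1],[0,0,-0.2,0,0,0,1],[0,0,0,0,0,0,0.5],[0,0,0,0,0,0,0.5],[0,0,0,0,0,0,0.5]])

```text
time: 66.12
position: [0.5929, -0.3515, 0.0865]
tool_rot: [3.139, -0.129, -0.0]
ft_force: [-0.3, 0.0, 0.4]
grip_width: 0.852
grip_force: 0.0
```

step_arm(targets=[[0,0,0,0,0,0,0.5],[0,0,0,0,0,0,0.5],[0,0,0,0,0,0,0.5],[0,0,0,0,0,0,0.5],[0,0,0,0,0,0,0.5]])

```text
time: 66.53
position: [0.5929, -0.3517, 0.0866]
tool_rot: [3.139, -0.13, 0.0]
ft_force: [-0.5, -0.5, 0.1]
grip_width: 0.585
grip_force: 25.0
```

```bash
python3 -c "
from h import *
st()"
```

```text
t 66.53 p [ 59.29 -35.17   8.66] yaw -94.7 z [-0. -0. -1.] F [-0.5 -0.5  0.1] w 50.9 g 25.0 q [-0.18  0.67  1.01  1.51 -0.58  1.29 -0.76]
```

step_arm(targets=[[0,0,1,0,0,0,0.5],[0,0,2.5,0,0,0,0.5],[0,0,3,0,0,0,0.5],[0,0,2.5,0,0,0,0.5],[0,1.3,0,0,0,6,0.5]])

```text
time: 66.95
position: [0.5933, -0.344, 0.183]
tool_rot: [3.134, 0.029, 0.01]
ft_force: [0.0, -1.4, -1.5]
grip_width: 0.583
grip_force: 25.0
```

step_arm(targets=[[-0.1,1.3,0,0,0,6,0.5],[-0.1,1.3,0,0,0,6,0.5],[-0.1,1.3,0,0,0,6,0.5],[-0.1,1.3,0,0,0,6,0.5],[-0.1,1.3,0,0,0,6,0.5]])

```text
time: 67.37
position: [0.5875, -0.2729, 0.1769]
tool_rot: [-3.023, -0.854, 0.0]
ft_force: [0.9, -0.2, -2.0]
grip_width: 0.587
grip_force: 25.0
```

step_arm(targets=[[-0.1,1.3,0,0,0,6,0.5],[-0.1,1.3,0,0,0,6,0.5],[-0.1,1.3,0,0,0,6,0.5],[-0.1,1.3,0,0,0,6,0.5],[-0.1,1.3,0,0,0,6,0.5]])

```text
time: 67.78
position: [0.5824, -0.208, 0.1769]
tool_rot: [-2.699, -1.607, 0.0]
ft_force: [1.0, 0.4, -3.3]
grip_width: 0.589
grip_force: 25.0
```

step_arm(targets=[[-0.1,1.3,0,0,0,6,0.5],[-0.1,1.3,0,0,0,6,0.5],[-0.1,1.3,0,0,0,6,0.5],[0,1.3,0,0,0,6,0.5],[0,0.6,0,0,0,0,0.5]])

```text
time: 68.2
position: [0.5798, -0.1484, 0.1768]
tool_rot: [-2.306, -2.132, -0.002]
ft_force: [0.7, -0.1, -2.7]
grip_width: 0.591
grip_force: 25.0
```

step_arm(targets=[[0,0,0,0,0,0,0.5],[0,0,-1,0,0,0,0.5],[0,0,-0.8,0,0,0,0.5],[0,0,0,0,0,0,0.5],[0,0,0,0,0,0,0.5]])

```text
time: 68.62
position: [0.5789, -0.1514, 0.1574]
tool_rot: [-2.313, -2.125, 0.003]
ft_force: [1.3, -0.5, -1.6]
grip_width: 0.587
grip_force: 25.0
```

```bash
python3 -c "
from h import *
st()"
```

```text
t 68.62 p [ 57.89 -15.14  15.74] yaw -4.9 z [-0.002 -0.    -1.   ] F [ 1.3 -0.5 -1.6] w 51.1 g 25.0 q [-0.44  0.29  0.78  1.67 -0.21  1.27  0.3 ]
```

step_arm(targets=[[0,0,-0.6,0,0,0,0.5],[0,0,-0.3,0,0,0,0.5],[0,0,0,0,0,0,0.5],[0,0,0,0,0,0,0.5],[0,0,0,0,0,0,0.5]])

```text
time: 69.03
position: [0.58, -0.1506, 0.1497]
tool_rot: [2.311, 2.128, 0.0]
ft_force: [0.2, 0.8, -2.9]
grip_width: 0.583
grip_force: 25.0
```

step_arm(targets=[[0,0,-0.2,0,0,0,0.5],[0,0,-0.2,0,0,0,0.5],[0,0,-0.1,0,0,0,0.5],[0,0,0,0,0,0,0.5],[0,0,0,0,0,0,0.5]])

```text
time: 69.45
position: [0.5799, -0.1505, 0.1446]
tool_rot: [2.311, 2.128, 0.0]
ft_force: [0.1, -0.7, -1.8]
grip_width: 0.587
grip_force: 25.0
```

step_arm(targets=[[0,0,0,0,0,0,0.5],[0,0,0,0,0,0,0.5],[0,0,0,0,0,0,0.5],[0,0,0,0,0,0,0.5],[0,0,0,0,0,0,0.5]])

```text
time: 69.87
position: [0.5799, -0.1505, 0.1446]
tool_rot: [2.311, 2.128, 0.0]
ft_force: [-0.8, -0.9, -1.4]
grip_width: 0.585
grip_force: 25.0
```

step_arm(targets=[[0,0,-0.1,0,0,0,0.5],[0,0,0,0,0,0,0.5],[0,0,0,0,0,0,0.5],[0,0,0,0,0,0,0.5],[0,0,0,0,0,0,0.5]])

```text
time: 70.28
position: [0.5802, -0.1506, 0.1444]
tool_rot: [2.311, 2.128, 0.001]
ft_force: [-1.4, 1.2, 5.6]
grip_width: 0.588
grip_force: 25.0
```

step_arm(targets=[[0,0,0,0,0,0,0.8],[0,0,0,0,0,0,0.8],[0,0,0,0,0,0,0.8],[0,0,1,0,0,0,0.8],[0,0,2,0,0,0,0.8]])

```text
time: 70.7
position: [0.5782, -0.1501, 0.1718]
tool_rot: [-2.309, -2.126, 0.005]
ft_force: [0.1, 0.6, -0.0]
grip_width: 0.783
grip_force: 0.0
```

step_arm(targets=[[0,0,3,0,0,0,0.8],[0,0,3,0,0,0,0.8],[0,0,3,0,0,0,0.8],[-3,0,0,0,0,0,0.8],[-3,0,0,0,0,0,0.8]])

```text
time: 71.12
position: [0.5212, -0.1514, 0.2657]
tool_rot: [2.308, 2.125, 0.0]
ft_force: [-0.2, 0.5, 0.7]
grip_width: 0.802
grip_force: 0.0
```

step_arm(targets=[[-2,-2.5,0,0,0,0,0.8],[-2,-3,0,0,0,0,0.8],[0,-3,0,0,0,0,0.8],[0,-3,0,0,0,0,0.8],[0,-3,0,0,0,0,0.8]])

```text
time: 71.53
position: [0.4797, -0.2969, 0.2648]
tool_rot: [2.31, 2.128, 0.004]
ft_force: [0.7, 0.7, 0.1]
grip_width: 0.802
grip_force: 0.0
```

step_arm(targets=[[0,0,0,0,0,0,0.8],[0,0,0,0,0,0,0.8],[0,0,0,0,0,0,0.8],[0,0,0,0,0,0,0.8],[0,0,0,0,0,0,0.8]])

```text
time: 71.95
position: [0.4805, -0.294, 0.2637]
tool_rot: [-2.308, -2.131, -0.001]
ft_force: [-0.6, 0.0, -0.5]
grip_width: 0.798
grip_force: 0.0
```

```bash
python3 -c "
from h import *
st();save('top','top0f');save('scene','scf')
a=cv2.imread('pics/top0f.png');cv2.imwrite('pics/topf.png',cv2.resize(a,(800,600)))
P=pts('top0f').reshape(-1,3)
for n,lo,hi in (('ridge',.044,.057),('base',.021,.03),('tray',.0115,.0165)):
    q=P[(P[:,2]>lo)&(P[:,2]<hi)&(abs(P[:,0]-.505)<.09)&(abs(P[:,1]-.345)<.07)].astype(np.float32)
    print(n,len(q),cv2.minAreaRect(q[:,:2].copy()*1000))"
sed 's/top0/top0f/' m0.py > m1.py; python3 m1.py | egrep 'tinlid|jarcap|spraycap|grate|knife'
```

```text
t 71.95 p [ 48.05 -29.4   26.37] yaw -4.6 z [ 0.     0.001 -1.   ] F [-0.6  0.  -0.5] w 69.4 g 0.0 q [-0.34  0.15  0.95  1.6  -0.12  1.46  0.53]
ridge 474 ((504.38482666015625, 344.6858825683594), (28.026805877685547, 79.40605163574219), 84.25588989257812)
base 677 ((497.87579345703125, 345.0504150390625), (59.3168830871582, 112.84315490722656), 84.42851257324219)
tray 482 ((503.97454833984375, 345.36285400390625), (93.2015151977539, 134.14895629882812), 84.44532775878906)
tinlid 624 mean [0.6161 0.0474 0.1342] circ [0.6168 0.047 ] d 0.0612 zmed 0.1346 rect 
jarcap 543 mean [ 0.6031 -0.0498  0.1617] circ [ 0.604  -0.0498] d 0.0517 zmed 0.1618 rect 
spraycap 256 mean [ 0.5783 -0.1508  0.2092] circ [ 0.5791 -0.1512] d 0.0338 zmed 0.2095 rect 
grate 2672 mean [ 0.5931 -0.0498  0.0691] circ [ 0.5956 -0.0499] d 0.3559 zmed 0.0692 rect ((593.63818359375, -49.67095947265625), (309.7647399902344, 183.85763549804688), 85.23658752441406)
knife 708 mean [ 0.5999 -0.1074  0.0192] circ [ 0.5885 -0.1181] d 0.1509 zmed 0.0186 rect ((589.4007568359375, -108.95452880859375), (54.805419921875, 147.0159149169922), 84.67100524902344)m1.py:8: RuntimeWarning: Mean of empty slice.
  print(n,len(q),'mean',q.mean(0).round(4),'circ',np.round(c,4),'d',round(2*rad,4),'zmed',np.median(q[:,2]).round(4), 'rect',cv2.minAreaRect(q[:,:2].astype(np.float32)*1000) if rect else '')
  ret = um.true_divide(
  return _methods._mean(a, axis=axis, dtype=dtype,
  ret = ret.dtype.type(ret / rcount)
```

View pics/topf.png

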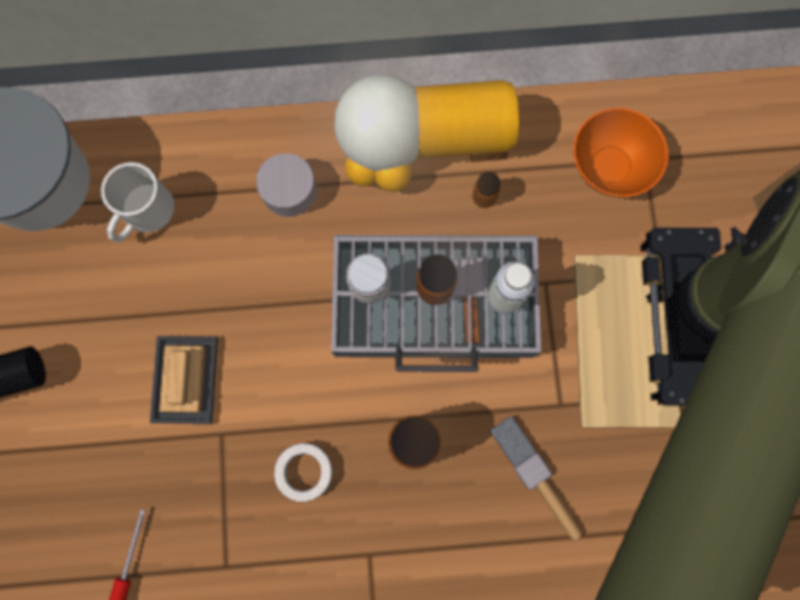

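The sander lies flat and aligned in the tray (183,378) and the grate is down. Tin, jar and spray are back at (367,277), (437,279) and (515,287), each within about 1 mm of its start. The knife has not moved, and the arm touches nothing.

```bash
python3 -c "
from bench import ctrl
print(ctrl.close_job())"
```

```text
the job is handed in; nothing more can be done
None
```

The job is handed in at about 72 s of the 144 s: the sander lies flat along the tray, the grate is fully down, the tin, spray can and jar stand within about 1 mm of where they started, and the putty knife is still in place in the box; one press on the grate bar with the closed fingertips read 51 N at the wrist, under its 120 N limit.

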